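Index the dish on the tilted decorating stand

TASK

Take the cork ring off the knob of the tilted stand and lay it down gently and flat, wholly on the grey felt mat. Then turn the dish, which its square knob turns, until the tip of the brass leaf points straight at the steel pointer, and let go. Do not shift the pointer, and leave the other things on the bench as they are.

Things in the scene. Friction and masses are not known exactly. Their poses are not given: they have to be found in the camera images.
- stand: Fixed steel stand, round foot 170 mm across; origin under the foot's centre. Its spindle leans 25 deg towards the stand's -x (about towards the robot), through (0,0,130) mm, direction (-0.423,0,0.906). There sits the underside of the round wooden dish: 230 mm across, 18 mm thick over a flat middle of 144 mm, sloping down to 7 mm at the rim.
- dish (a joint): Turn of the dish on its spindle, rad, growing anticlockwise seen from above; 0 = leaf straight uphill (stand's +x). Stiff (0.12 N m), stays where left. Hard stops at -0.9 and 4.2. It starts between 2.2 and 3.9, so the pointer is reached only by turning clockwise seen from above (value falling), by 1.7 to 4.4 rad: several grasps.
- knob (a point): On the axis of the square aluminium knob fixed in the middle of the dish; turning it turns the dish. 30 x 30 mm in section, flat sides, standing 42 mm above the flat of the dish; this point is 15 mm below its top. Axes: z along the spindle, out of the dish; x and y square to the knob's sides; x points to the leaf.
- leaf_tip (a point): Outer tip of the one brass leaf, about 42 mm long and 24 mm wide, in low relief (4 mm) on the sloping rim of the dish, on the knob's x side, 112 mm from the spindle axis; it turns with the dish.
- target (a point): Where the leaf tip comes when it points straight at the pointer (112 mm from the spindle). The pointer is a 20 mm wide steel arm coming from under the dish on its uphill side; its upturned end, as high as the rim, is a wedge 30 mm wide that narrows inward, 119 to 164 mm from the spindle. It is set within 0.5 rad of straight uphill, held by friction (3 N m).
- ring: Loose cork ring, 122 mm outside, 94 mm inside (wall 14 mm), 28 mm high, about 0.12 kg; origin at the centre of its underside, z along its axis. It lies on the dish around the knob, leaning with it, slid downhill about against the knob: the gap between knob and wall is widest (40 mm or more) on the downhill side.
- mat: Fixed square grey felt mat on the bench, 180 x 180 x 6 mm, left or right of the stand; origin at the centre of its underside, x and y along its edges.
- tray: Fixed square wooden tray of pots, 170 x 170 mm, 75 mm high, on the other side of the stand from the mat; origin at the centre of its underside. Bystander.
- jar: White jar, 68 mm across, 90 mm high, origin under its centre. Bystander.
- knife: Palette knife 190 mm long lying on the bench, along its own x. Bystander.
- block: Brick-coloured rubbing block 90 x 55 x 35 mm, origin under its centre. Bystander.
- bottle: White bottle, 60 mm across, 120 mm high, origin under its centre. Bystander.
- bowl: Blue bowl, 130 mm across, 50 mm high, origin under its centre. Bystander.
- mug: White mug, 80 mm across, 90 mm high, origin under its centre. Bystander.
There are look-alikes about, which are no part of the job. Of the things shaped like the ring, the cork one is meant.

How it is judged (in metres and radians):
On the way, in this order (a step that is already met when the one before it is completed fails the run):
1. the ring lies flat and released, wholly on the mat (x of ring in the frame of mat between -0.033 and 0.033 m and y of ring in the frame of mat between -0.033 and 0.033 m and height (world z) of ring below 0.012 m and angle between ring's own z axis and vertical below 0.1 rad and linear speed of ring below 0.02 m/s and contact force between the fingers and ring below 0.05 N), for 0.2 s.
2. then the leaf points at the pointer (distance between leaf_tip and target below 0.008 m and velocity of joint dish between -0.05 and 0.05 rad/s), for 0.2 s.
At the end, for the whole second after the job is handed in: The ring lies released and at rest, flat (within 0.1 rad), its underside on the mat and its centre within 33 mm of the mat's centre along both mat edges; the dish is at rest with the leaf tip within 8 mm (about 4 degrees) of the target point at the pointer (all of step 1 and all of step 2); the robot touches nothing.
It fails at once if the pointer shifted by more than 4 mm (distance of target from where it was at the start of the episode above 0.004 m).
It fails at once if the ring dropped or thrown (linear speed of ring above 0.7 m/s and contact force between the fingers and ring below 0.05 N).
It fails at once if a bystander moved by more than 20 mm (distance of any of jar, knife, block, bottle, bowl, mug from where it was at the start of the episode above 0.02 m).
It also fails if it takes over 72 s, if anything falls off the work surface, if the arm or the gripper's body presses on something with over 40 N, if the wrist force passes 120 N, or if a joint passes its speed limit or range.

ROBOT

A 6-joint arm with a two-finger parallel gripper is mounted at the origin on the work surface. World frame = base frame: x ahead of the robot, y to its left, z up, the work surface at z = 0. Lengths are in mm, angles in degrees, forces in N, time in s.
With the tool pointing down it reaches from about 300 to 850 mm from the base axis. Payload 4.2 kg.
Tool frame: the origin (TCP) lies at the very end of the fingers, on their centre line; the grasp point (between the pads) lies 19 mm behind it; z points along the fingers, y is the direction in which the jaws open and shut (so a half turn about z gives the same grasp; the last joint's range is limited). The gripper opens to 91 mm and grips with 3 to 60 N. Pads are 32 mm wide; open, the fingers measure 118 mm over their backs; the gripper's body (76 mm by 178 mm) begins 60 mm behind the grasp point.
Start: joints at [-76.261, 18.312, 89.639, -0, 72.044, -1.146], TCP at [147.713, -555.72, 213.976] pointing down, gripper open.
Joint ranges: [-177.97, 177.97], [-48.28, 115.42], [12.27, 149.76], [-77.06, 257.06], [2.81, 150.46], [-146.56, 146.56]. Speed limits (degrees/s): [147.25, 147.25, 180, 180, 180, 180].

INTERFACE

Orientations are given as [roll, pitch, yaw] about the fixed x, y, z axes, in that order (R = Rz(yaw) Ry(pitch) Rx(roll)).
In Python, from workcell import env gives the robot as it stands. The module is installed in compiled form; this text tells all that it offers.
- The arm moves only by the tool arm_command, never from a script. Its argument "targets" is a list of rows, each a list of 5 numbers: the closure, from 0 (fully open) to 1 (shut), then the shift along the tool's x, y, z each as a share of 50 cm, from -1 to 1, then the turn about the tool's z as a share of pi/4 rad, from -1 to 1. A call has 1 to 8 rows; each row is the pose to reach, as a shift and turn from the pose measured when the call began, along the tool's axes at that moment; what a row does not reach only later rows make up. A row lasts 1/12 s, in which the tool goes at most 41.7 mm and 7.16 degrees, less where a joint would pass 70% of its speed; a pose out of reach is approached as far as the arm can. A call with a number of a shift or a turn outside -1 to 1 is refused whole. A call with a gripper value outside its range is refused whole. The fingers move at their own pace and stop on an object; "squeeze" is the grip in N (left out, the last holds). Time passes only in rows, so rows that repeat a pose let the fingers close. It gives the time, the measured TCP pose, the force and the opening at its end, in the units of the state.
- env.state(): the state, without advancing time (a new reading comes with each control period).
- env.grab_frame(name): name is "side" or "top"; returns the picture (420x560x3 uint8, red, green, blue); there is no depth.
- env.camera_params(name): a dict with "camera_matrix" (3x3 intrinsics, pixels), "R" (3x3) and "t" (3): a world point X has camera coordinates R X + t. Camera axes: x right, y down, z forward; pixel columns grow to the right and rows downward; lengths in mm; the calibration is good to about 2 mm. A picture is of the moment at which its call begins. camera_params takes no time and is no camera call.
- env.job_done(): hands the job in, once; it reports no verdict.
The state is a dict: "time_s": time; "qpos": joint angles; "qvel": joint speeds; "effort": joint torques, N m; "ee_pos": TCP position; "ee_rot": TCP orientation; "force": force on the tool from outside, world axes, zero at the start; "torque": the same for the moment, N m; "gripper_width": finger opening in mm.
Only numpy, scipy, OpenCV 4.12 (cv2) and the standard library are available. Lean on these libraries where they do the work, as an engineer would, in place of code of your own. Each camera call takes 0.05 s, during which the arm holds its last target.

## Working session

There is one attempt and no reset: what is moved stays moved. The work goes in short steps, Python scripts to look and compute and a tool call to move; the robot and the scene stay as the last step left them, time stands still between calls to the robot, and variables do not carry over. Pictures are saved under pics/ and viewed, and the job is handed in when it is done.

Besides the shell and the picture viewer there is one more tool, called in YAML: its name, and indented under it one key for each argument. arm_command: Moves the arm, as the interface text tells. Shift numbers are shares of 50 cm and turn numbers shares of pi/4 rad, none past 1 either way. Its arguments: {"type":"object","properties":{"targets":{"type":"array"},"squeeze":{"type":"number"}},"required":["targets"]}

```bash
mkdir -p pics; python3 - <<'E'
from workcell import env
import cv2
s=env.state(); print(s)
for n in ("side","top"):
    f=env.grab_frame(n); cv2.imwrite(f"pics/{n}0.png",f[:,:,::-1]); print(n,env.camera_params(n))
E
```

```text
{'time_s': 0.0, 'qpos': array([-7.62600140e+01,  1.83514372e+01,  8.97052427e+01, -2.09234307e-03,
        7.20430538e+01, -1.14643693e+00]), 'qvel': array([-0.02941108, -0.02963753, -0.00210403,  0.00465703,  0.12098684,
       -0.05570188]), 'effort': array([ 5.06013093e-04, -4.12464666e+01, -2.31971669e+01,  7.27018621e-02,
        4.57381003e-02, -1.47518658e-04]), 'ee_pos': array([ 147.58712479, -555.22704271,  213.1301992 ]), 'ee_rot': array([-1.79900246e+02, -6.55050812e-06,  1.48870697e+01]), 'force': array([0.76731706, 0.1344702 , 0.25837889]), 'torque': array([ 0.04526857,  0.04461593, -0.00976635]), 'gripper_width': 91.28778289848675}
side {'camera_matrix': array([[507.92096701,   0.        , 280.57205256],
       [  0.        , 507.92096701, 215.68416174],
       [  0.        ,   0.        ,   1.        ]]), 'R': array([[ 0.99968401, -0.00325134,  0.02492591],
       [ 0.01916222, -0.54320698, -0.83938012],
       [ 0.01626904,  0.83959252, -0.54297304]]), 't': array([-518.76628871,   88.14468397, 1500.6527062 ])}
top {'camera_matrix': array([[438.9107544 ,   0.        , 271.70603755],
       [  0.        , 438.9107544 , 202.16409436],
       [  0.        ,   0.        ,   1.        ]]), 'R': array([[-0.0206672 , -0.99975938, -0.00735234],
       [-0.9907078 ,  0.02146776, -0.13430263],
       [ 0.13442815,  0.00450836, -0.99091309]]), 't': array([ -53.45225739,  562.17923517, 1351.38127062])}
```

View pics/side0.png

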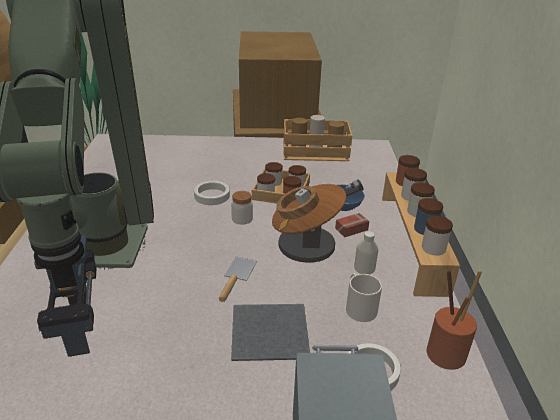

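View pics/top0.png

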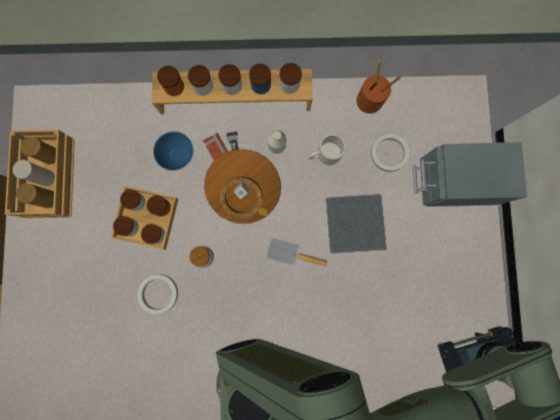

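The cork ring is on the dish at side (297,202) and top (241,195). The white rings at top (157,294) and (390,153) lie on the bench and are look-alikes. The mat is at top (356,223). I'll enlarge the dish in both views to confirm.

```bash
python3 - <<'E'
import cv2,numpy as np
t=cv2.imread("pics/top0.png")[125:245,185:305]
s=cv2.imread("pics/side0.png")[165:265,250:370]
cv2.imwrite("pics/crop0t.png",cv2.resize(t,(600,600),interpolation=cv2.INTER_CUBIC))
cv2.imwrite("pics/crop0s.png",cv2.resize(s,(720,600),interpolation=cv2.INTER_CUBIC))
E
```

```text
(no output)
```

View pics/crop0t.png

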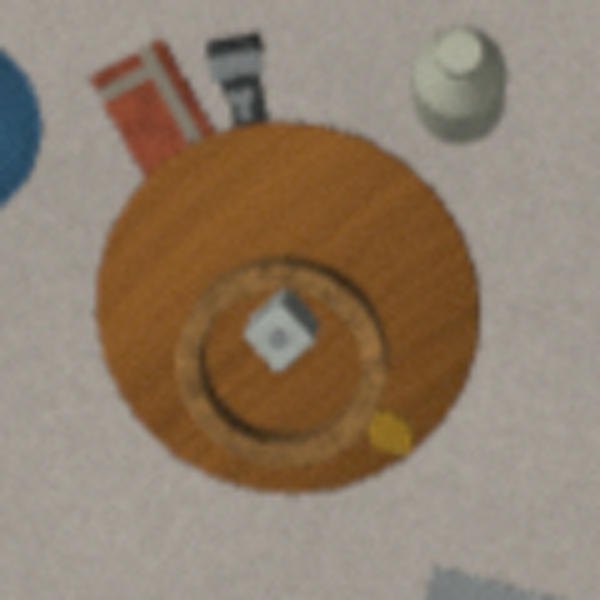

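View pics/crop0s.png

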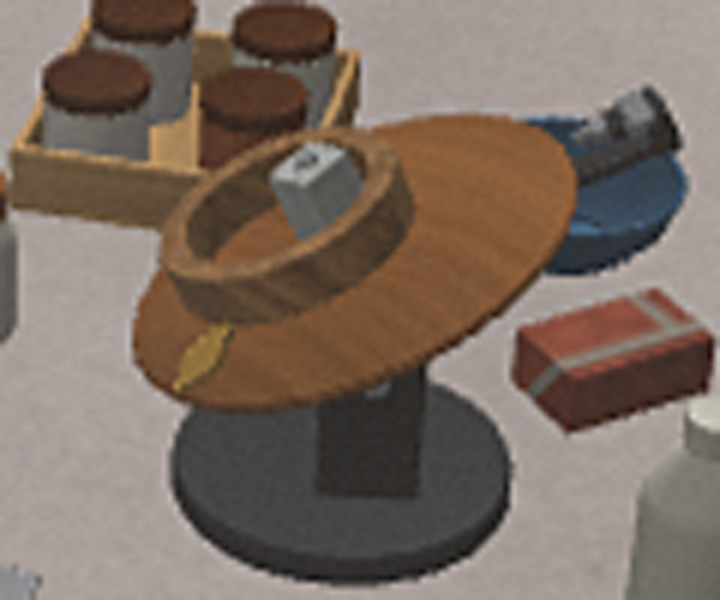

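The crops confirm it: the cork ring surrounds the knob at side (297,202). The leaf tip is at top about (267,215) and the pointer's dark steel end at top about (234,137). Next I'll measure everything by ray casting. The tool can only point down, so I plan to hold the ring wall at its side with the jaws along the tilt axis. It can then pivot flat when pressed onto the mat.

```bash
cat > h.py <<'E'
import numpy as np,cv2
from scipy.optimize import least_squares
from workcell import env
P={n:env.camera_params(n) for n in("side","top")}
def rays(n,uv):
    p=P[n];uv=np.atleast_2d(uv).astype(float)
    d=np.c_[uv,np.ones(len(uv))]@np.linalg.inv(p["camera_matrix"]).T@p["R"]
    return -p["R"].T@p["t"],d
def cast(n,uv,q,nn):
    c,d=rays(n,uv); return c+d*(((q-c)@nn)/(d@nn))[:,None]
def castz(n,uv,z): return cast(n,uv,np.array([0,0,z]),np.array([0,0,1.]))
def proj(n,X):
    p=P[n];c=np.atleast_2d(X)@p["R"].T+p["t"];c=c@p["camera_matrix"].T;return c[:,:2]/c[:,2:]
def tri(uvs,uvt):
    c1,d1=rays("side",uvs);c2,d2=rays("top",uvt);d1=d1[0]/np.linalg.norm(d1);d2=d2[0]/np.linalg.norm(d2)
    s=np.linalg.lstsq(np.c_[d1,-d2],c2-c1,rcond=None)[0];a=c1+s[0]*d1;b=c2+s[1]*d2
    return (a+b)/2,np.linalg.norm(a-b)
S,C=np.sin(np.radians(25)),np.cos(np.radians(25))
def axes(psi):
    f=np.array([np.cos(psi),np.sin(psi),0]);z=np.array([0,0,1.])
    return C*f+S*z, np.array([-f[1],f[0],0]), -S*f+C*z   # uphill, left, spindle
def largest(m):
    c,_=cv2.findContours(m.astype(np.uint8),cv2.RETR_EXTERNAL,cv2.CHAIN_APPROX_NONE);return max(c,key=cv2.contourArea)[:,0]
E
cat > m1.py <<'E'
from h import *
im=cv2.imread("pics/top0.png");hsv=cv2.cvtColor(im,cv2.COLOR_BGR2HSV)
m=cv2.inRange(hsv,(5,90,60),(25,255,255)).astype(bool);m[:,:200]=0;m[:145]=0;m[230:]=0;m[:,290:]=0
c=largest(m);h=cv2.convexHull(c)[:,0];print("area",cv2.contourArea(h),cv2.fitEllipse(c))
pts=c.astype(float)
def res(x,r=0):
    e1,e2,n=axes(x[2]);q=np.array([x[0],x[1],130])+5*n
    w=cast("top",pts,q,n)-q
    return np.hypot(w@e1,w@e2)-115.
s=least_squares(res,[600,0,0],loss="soft_l1");print(s.x,np.degrees(s.x[2]),np.std(s.fun))
print("free radius check")
s2=least_squares(lambda x:res(x)-x[3],[*s.x,0],loss="soft_l1");print(s2.x)
e1,e2,n=axes(s.x[2]);o=np.array([s.x[0],s.x[1],130.])
print("foot proj side",proj("side",[o[0],o[1],0]),"knobtop pred side/top",proj("side",o+60*n),proj("top",o+60*n))
hs=[]
for nm,pt in(("leaf",(267,214.8)),("ptr",(233.7,137))):
    q=o+ (10 if nm=="leaf" else 5)*n
    w=cast("top",np.array([pt]),q,n)[0]-q;print(nm,np.hypot(w@e1,w@e2),np.arctan2(w@e2,w@e1))
np.save("fit.npy",s.x)
E
python3 m1.py
python3 - <<'E'
import sys;sys.path.insert(0,'.')
from h import *
for n in("side","top"):
    im=cv2.imread(f"pics/{n}0.png");
    print(n)
    g=im.astype(int);dark=(g.max(2)<120)&(g.max(2)-g.min(2)<25)
    if n=="top": dark[:,:320]=0;dark[:,395:]=0;dark[:185]=0;dark[260:]=0
    else: dark[:295]=0;dark[368:]=0;dark[:,:225]=0;dark[:,315:]=0
    c=largest(dark);r=cv2.minAreaRect(c);b=cv2.boxPoints(r);print(r)
    w=castz(n,b,6);print(w.round(1),w.mean(0))
E
```

```text
area 4770.0 ((240.41641235351562, 184.07888793945312), (71.17079162597656, 84.21939849853516), 133.82156372070312)
[600.18982159  23.25655999  12.19435269] 698.6849432700895 9.694517352960627
free radius check
[598.78195061  22.40111025  12.33812227  -1.70283766]
foot proj side [[307.51552578 244.57117267]] knobtop pred side/top [[302.52222755 189.81052882]] [[236.77512925 190.50900064]]
leaf 115.13407499942544 -2.0735940128922383
ptr 145.2611091455823 0.4464969061823989
side
((270.0, 335.5), (63.0, 78.0), 90.0)
[[ 391.5 -247.9    6. ]
 [ 590.9 -243.2    6. ]
 [ 580.7 -447.1    6. ]
 [ 407.4 -450.2    6. ]] [ 492.61832172 -347.08932065    6.        ]
top
((355.9176330566406, 223.3197021484375), (56.16579818725586, 56.86178207397461), 86.00909423828125)
[[ 577.4 -240.1    6. ]
 [ 586.4 -424.2    6. ]
 [ 405.7 -426.8    6. ]
 [ 396.9 -245.8    6. ]] [ 491.57950709 -334.22589189    6.        ]
```

The dish mask leaked onto the red block, giving a 9.7 mm residual. I'll tighten it.

```bash
python3 - <<'E'
s=open('m1.py').read()
s=s.replace('c=largest(m)','''m=cv2.morphologyEx(cv2.inRange(hsv,(9,90,60),(25,255,255)),cv2.MORPH_OPEN,np.ones((5,5),np.uint8)).astype(bool);m[:,:200]=0;m[:145]=0;m[230:]=0;m[:,290:]=0
c=cv2.convexHull(largest(m))[:,0]
# outliers: away from block corner
c=largest(cv2.fillConvexPoly(np.zeros(m.shape,np.uint8),c,1));c=c[~((c[:,1]<165)&(c[:,0]<240))]''').replace('[600,0,0]','[600,0,0.]')
s=s.replace('np.save','''v=im.copy()
for p in c: v[p[1],p[0]]=(0,255,0)
cv2.imwrite("pics/m1.png",cv2.resize(v[125:245,185:305],(600,600),interpolation=0))
np.save''')
open('m1.py','w').write(s)
E
python3 m1.py
```

```text
area 4342.0 ((241.92454528808594, 185.85372924804688), (73.07711029052734, 76.75262451171875), 107.90119934082031)
[601.35282603  20.50281489   7.78113292] 445.8260759313885 4.152392293614672
free radius check
[603.0041935   20.39701729   8.25668489   3.94561748]
foot proj side [[307.94550606 245.11929272]] knobtop pred side/top [[311.33134532 196.71102031]] [[249.77814961 182.27032554]]
leaf 115.13581979397154 2.3482605904756406
ptr 144.88372368091717 -1.303264010836606
```

View pics/m1.png

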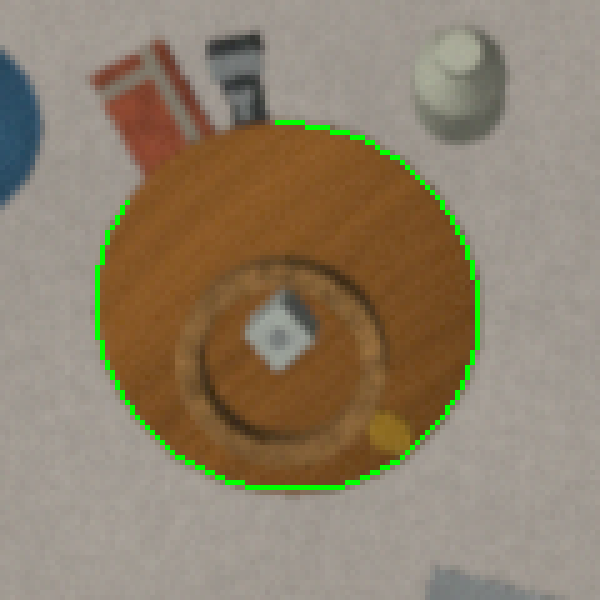

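```bash
cat > m2.py <<'E'
exec(open('m1.py').read().split('def res')[0])
kt,ks=np.array([240.4,191.0]),np.array([302.3,191.7])
kp,err=tri(ks,kt);print("knob top tri",kp,err,"expect z 184.4; top cast",castz("top",kt,184.4),"side cast",castz("side",ks,184.4))
# side: foot lower silhouette
ims=cv2.imread("pics/side0.png");g=ims.astype(int)
dk=(g.max(2)<95)&(g.max(2)-g.min(2)<25);dk[:205]=0;dk[270:]=0;dk[:,:265]=0;dk[:,345:]=0
cs=largest(dk);fp=cs[cs[:,1]>238].astype(float)+[0,.0];fp=np.array([cs[cs[:,0]==u].max(0) for u in range(283,332)]).astype(float)+[0,.5]
def fres(x): w=castz("side",fp,0);return np.hypot(w[:,0]-x[0],w[:,1]-x[1])-85
f=least_squares(fres,[600,20]);print("foot",f.x,np.std(f.fun),fp[[0,24,-1]])
def res(x):
    e1,e2,n=axes(x[2]);q=np.array([x[0],x[1],130])+6*n
    w=cast("top",pts,q,n)-q
    return np.hypot(w@e1,w@e2)-113.8
for R in(0,1):
  for p0 in(-.6,0,.6):
    s=least_squares(res,[600,20,p0]);print(s.x,np.degrees(s.x[2]),np.sqrt(np.mean(s.fun**2)))
x=s.x
def both(x):
    e1,e2,n=axes(x[2]);o=np.array([x[0],x[1],130.])
    return np.r_[res(x)/3,(proj("top",o+60*n)[0]-kt)*3*3,(proj("side",o+60*n)[0]-ks)*3*3]
s=least_squares(both,[600,20,0.]);print("comb",s.x,np.degrees(s.x[2]),np.sqrt(np.mean(res(s.x)**2)),s.fun[-4:]/9)
np.save("fit.npy",s.x)
e1,e2,n=axes(s.x[2]);o=np.array([s.x[0],s.x[1],130.])
for nm,pt,h in(("leaf",(267,214.8),10),("ptr",(233.7,137),5)):
    q=o+h*n;w=cast("top",np.array([pt]),q,n)[0]-q;print(nm,np.hypot(w@e1,w@e2),np.arctan2(w@e2,w@e1))
E
python3 m2.py
```

```text
area 4342.0 ((241.92454528808594, 185.85372924804688), (73.07711029052734, 76.75262451171875), 107.90119934082031)
knob top tri [575.26670515  22.22673323 184.08829196] 0.5707158446574322 expect z 184.4; top cast [[574.92680893  22.19129035 184.4       ]] side cast [[575.51743601  21.77815686 184.4       ]]
foot [597.01307748  22.64740882] 1.3195962160290418 [[283.  253.5]
 [307.  261.5]
 [331.  254.5]]
[ 5.98521805e+02  2.17470346e+01 -1.73828270e-01] -9.959626259262148 1.2320615413268032
[ 5.98521805e+02  2.17470343e+01 -1.73828146e-01] -9.95961913803675 1.2320615413273275
[ 5.98521805e+02  2.17470347e+01 -1.73828288e-01] -9.95962728026316 1.23206154132676
[ 5.98521805e+02  2.17470346e+01 -1.73828270e-01] -9.959626259262148 1.2320615413268032
[ 5.98521805e+02  2.17470343e+01 -1.73828146e-01] -9.95961913803675 1.2320615413273275
[ 5.98521805e+02  2.17470347e+01 -1.73828288e-01] -9.95962728026316 1.23206154132676
comb [ 5.99839945e+02  2.12894052e+01 -4.31628976e-02] -2.4730518659394995 1.781551180084815 [-0.06545412  0.14885651 -0.36785258 -0.10892203]
leaf 114.81467969356876 -2.4225297974818503
ptr 146.73025439974288 0.15789518396014962
```

```bash
cat > m3.py <<'E'
exec(open('m2.py').read().split('for R in')[0])
hs=cv2.cvtColor(ims,cv2.COLOR_BGR2HSV)
m=cv2.morphologyEx(cv2.inRange(hs,(8,90,40),(25,255,255)),cv2.MORPH_OPEN,np.ones((3,3),np.uint8));m[:180]=0;m[236:]=0;m[:,:268]=0;m[:,350:]=0
# lower outline columns
lo=[]
for u in range(277,344):
    v=np.where(m[:,u]>0)[0]
    if len(v): lo.append((u,v.max()+.5))
lo=np.array(lo);print(lo[::8].tolist())
def sres(x):
    e1,e2,n=axes(x[2]);q=np.array([x[0],x[1],130]);w=cast("side",lo,q,n)-q
    return np.hypot(w@e1,w@e2)-115.
def both(x):
    e1,e2,n=axes(x[2]);o=np.array([x[0],x[1],130.])
    return np.r_[res(x),sres(x),5*(proj("top",o+60*n)[0]-kt),5*(proj("side",o+60*n)[0]-ks)]
s=least_squares(both,[600,20,0.],loss="soft_l1");x=s.x;print("comb",x,np.degrees(x[2]),np.std(res(x)),np.std(sres(x)),np.mean(sres(x)),both(x)[-4:]/5)
s3=least_squares(sres,x,loss="soft_l1");print("side only",s3.x)
np.save("fit.npy",x)
e1,e2,n=axes(x[2]);o=np.array([x[0],x[1],130.])
for nm,pt,h in(("leaf",(267,214.8),10),("ptr",(233.7,137),5)):
    q=o+h*n;w=cast("top",np.array([pt]),q,n)[0]-q;print(nm,np.hypot(w@e1,w@e2),np.arctan2(w@e2,w@e1))
# ring: top face centre (crop 281,361)
rt=np.array([[185+281/5-.4,125+361/5-.4]]);q=o+46*n;w=cast("top",rt,q,n)[0]-q;print("ring centre in dish e1,e2",w@e1,w@e2, "world top",q+w)
E
python3 m3.py
```

```text
area 4342.0 ((241.92454528808594, 185.85372924804688), (73.07711029052734, 76.75262451171875), 107.90119934082031)
knob top tri [575.26670515  22.22673323 184.08829196] 0.5707158446574322 expect z 184.4; top cast [[574.92680893  22.19129035 184.4       ]] side cast [[575.51743601  21.77815686 184.4       ]]
foot [597.01307748  22.64740882] 1.3195962160290418 [[283.  253.5]
 [307.  261.5]
 [331.  254.5]]
[[277.0, 229.5], [285.0, 232.5], [293.0, 233.5], [301.0, 232.5], [309.0, 229.5], [317.0, 226.5], [325.0, 222.5], [333.0, 216.5], [341.0, 208.5]]
comb [ 5.98126042e+02  2.15975515e+01 -1.38782692e-01] -7.951662539770354 0.983274580153271 2.330835964518412 -0.4746800170089882 [-1.01801705  0.68913105 -0.93477886 -0.60582446]
side only [5.94385801e+02 2.95830697e+01 1.32800130e-02]
leaf 113.17899136329872 -2.313738442843704
ptr 148.1410777613501 0.24054324370396993
ring centre in dish e1,e2 -18.91421764519666 -3.8908446246537167 world top [561.35698543  22.8048585  163.69666442]
```

```bash
cat > g.py <<'E'
from h import *
psi=np.radians(-5);o=np.array([599.,21.7,130.]);e1,e2,n=axes(psi)
E
python3 - <<'E'
import sys;sys.path.insert(0,'.')
from g import *
print("knobtop proj",proj("side",o+60*n),proj("top",o+60*n))
rt=np.array([[241.0-.2,196.9]]);q=o+46*n;w=cast("top",rt,q,n)[0]-q;print("ring e1,e2",w@e1,w@e2);rc=q+w-14*n
print("ring top proj side",proj("side",q+w),"mid",rc)
for sgn in(1,-1):
    print(sgn,"grip mid",rc+sgn*54*e2)
for nm,uv,z in(("boxhandle",(414,178),100),("mug",(331,148),90),("bottle",(277,135),120),("jar",(201,256),90),("knifeend",(326,261),5),("boxcorner",(422,205),120)):print(nm,castz("top",uv,z).round())
m=castz("top",(355.9,223.3),6)[0];print("mat",m)
E
```

```text
knobtop proj [[301.63904775 191.31271149]] [[239.80009293 191.42726281]]
ring e1,e2 -20.263452431771604 -2.151972067720684
ring top proj side [[296.86307459 197.89753836]] mid [567.04508033  22.33550096 150.43814414]
1 grip mid [571.75149044  76.13001466 150.43814414]
-1 grip mid [562.33867023 -31.45901273 150.43814414]
boxhandle [[ 617. -499.  100.]]
mug [[ 719. -252.   90.]]
bottle [[755. -86. 120.]]
jar [[396. 150.  90.]]
knifeend [[ 373. -234.    5.]]
boxcorner [[ 532. -511.  120.]]
mat [ 490.86560138 -334.17831179    6.        ]
```

```bash
cat > to.py <<'E'
import sys
from h import *
from scipy.spatial.transform import Rotation as Ro
def to(x,y,z,yaw=None):
    s=env.state();p=s["ee_pos"];r=s["ee_rot"];R=Ro.from_euler("xyz",r,degrees=True).as_matrix()
    d=R.T@(np.array([x,y,z])-p)/500
    dy=0 if yaw is None else (yaw-r[2]+180)%360-180
    print("t",round(s["time_s"],2),"p",p.round(1),"rot",r.round(1),"w",round(s["gripper_width"],1),"F",s["force"].round(1),"q",s["qpos"].round(0))
    print("shares",d.round(4),"turn",round(-dy/45,3))
if __name__=="__main__": to(*map(float,sys.argv[1:]))
E
python3 to.py 562.3 -31.5 240 -5
```

```text
t 0.1 p [ 147.6 -555.3  213.2] rot [-179.9   -0.    14.9] w 91.2 F [0.3 0.3 0.5] q [-76.  18.  90.   0.  72.  -1.]
shares [ 1.0706 -0.7994 -0.0522] turn 0.442
```

arm_command:
  targets:
    - [0.65,0.3,-0.23,-0.05,0.1]
    - [0.65,0.5,-0.39,-0.06,0.2]
    - [0.65,0.6,-0.45,-0.06,0.3]
    - [0.65,0.7,-0.52,-0.06,0.44]
    - [0.65,0.8,-0.6,-0.06,0.44]
    - [0.65,0.9,-0.67,-0.06,0.44]
    - [0.65,0.9,-0.67,-0.06,0.44]
    - [0.65,0.9,-0.67,-0.06,0.44]

```text
time_s: 0.77
ee_pos: [353.9, -293.2, 234.9]
ee_rot: [-179.9, 0.0, -4.9]
force: [1.6, -0.4, -0.5]
gripper_width: 40.3
```

```bash
python3 to.py 562.3 -31.5 240 -5
```

```text
t 0.77 p [ 353.9 -293.2  234.9] rot [-179.9    0.    -4.9] w 40.3 F [ 1.6 -0.4 -0.5] q [-41.   7. 102.   0.  71.  54.]
shares [ 0.3702 -0.5573 -0.0096] turn 0.001
```

arm_command:
  targets:
    - [0.65,0.37,-0.557,-0.01,0]
    - [0.65,0.37,-0.557,-0.01,0]
    - [0.65,0.37,-0.557,-0.01,0]
    - [0.65,0.37,-0.557,-0.01,0]
    - [0.65,0.37,-0.557,-0.01,0]
    - [0.65,0.37,-0.557,-0.01,0]
    - [0.65,0.37,-0.557,-0.01,0]
    - [0.65,0.37,-0.557,-0.01,0]

```text
time_s: 1.43
ee_pos: [561.0, -31.8, 239.8]
ee_rot: [-179.9, 0.1, -4.9]
force: [0.5, -0.7, 0.8]
gripper_width: 32.0
```

arm_command:
  targets:
    - [0.65,0,-0.033,0,0]
    - [0.65,0,-0.033,0,0]
    - [0.65,0,-0.033,0,0]
    - [0.65,0,-0.033,0,0]

```text
time_s: 1.77
ee_pos: [561.8, -16.1, 239.5]
ee_rot: [-180.0, 0.1, -4.9]
force: [-0.5, -0.3, -0.1]
gripper_width: 32.1
```

```bash
python3 to.py 562.3 -31.5 200 -5; python3 - <<'E'
import cv2
from workcell import env
for n in("side","top"): cv2.imwrite(f"pics/{n}1.png",env.grab_frame(n)[:,:,::-1])
t=cv2.imread("pics/top1.png")[125:245,185:305];s=cv2.imread("pics/side1.png")[125:245,240:360]
cv2.imwrite("pics/c1.png",cv2.hconcat([cv2.resize(a,(400,400),interpolation=2) for a in(s,t)]))
E
```

```text
t 1.77 p [561.8 -16.1 239.5] rot [-1.8e+02  1.0e-01 -4.9e+00] w 32.1 F [-0.5 -0.3 -0.1] q [-3. 16. 89.  0. 75. 92.]
shares [0.0038 0.0306 0.079 ] turn 0.002
```

View pics/c1.png

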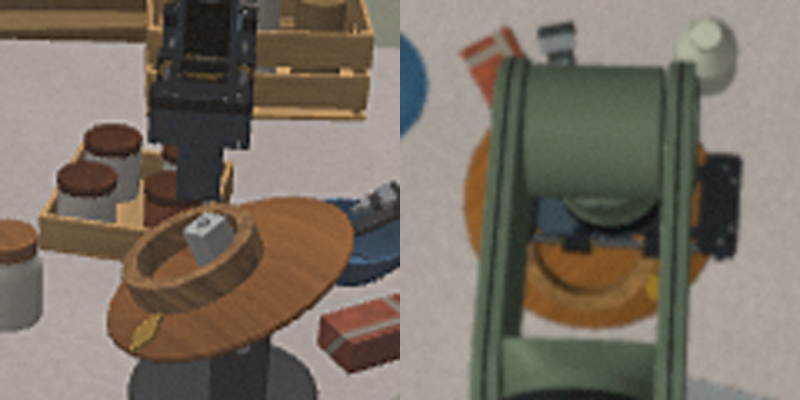

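The fingers are above the ring and the view is clear. My small extra shift went the wrong way, so I'll correct it, then descend to about 148 while watching force.

arm_command:
  targets:
    - [0.65,0.002,0.031,0.04,0]
    - [0.65,0.002,0.031,0.08,0]
    - [0.65,0.002,0.031,0.1,0]
    - [0.65,0.002,0.031,0.13,0]
    - [0.65,0.002,0.031,0.15,0]
    - [0.65,0.002,0.031,0.15,0]
    - [0.65,0.002,0.031,0.15,0]

```text
time_s: 2.45
ee_pos: [561.2, -32.4, 164.9]
ee_rot: [-179.9, 0.1, -5.0]
force: [0.3, 0.1, 1.0]
gripper_width: 32.0
```

```bash
python3 to.py 562.3 -31.5 147.5 -5; python3 - <<'E'
import cv2
from workcell import env
for n in("side",): cv2.imwrite(f"pics/{n}2.png",env.grab_frame(n)[:,:,::-1])
s=cv2.imread("pics/side2.png")[145:245,250:370]
cv2.imwrite("pics/c2.png",cv2.resize(s,(720,600),interpolation=2))
E
```

```text
t 2.45 p [561.2 -32.4 164.9] rot [-1.799e+02  1.000e-01 -5.000e+00] w 32.0 F [0.3 0.1 1. ] q [-5. 19. 96.  0. 65. 90.]
shares [ 0.002  -0.0019  0.0347] turn -0.001
```

View pics/c2.png

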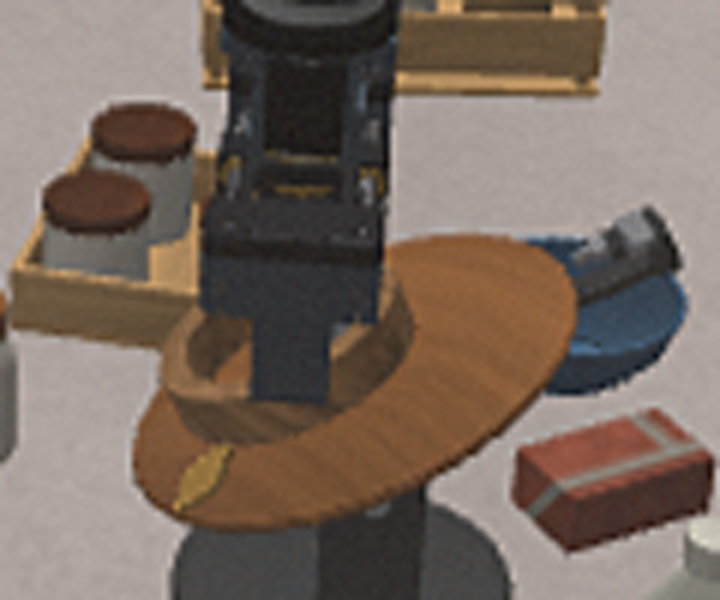

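The outer finger stands outside the wall at crop (290,385), with the wall between the fingers. Descend the rest and close lightly.

arm_command:
  targets:
    - [0.65,0.002,-0.002,0.02,0]
    - [0.65,0.002,-0.002,0.035,0]
    - [0.65,0.002,-0.002,0.035,0]
    - [0.65,0.002,-0.002,0.035,0]

```text
time_s: 2.83
ee_pos: [562.5, -31.3, 147.4]
ee_rot: [-179.9, 0.1, -5.0]
force: [-0.6, 0.1, -1.1]
gripper_width: 32.2
```

arm_command:
  targets:
    - [1,0,0,0,0]
    - [1,0,0,0,0]
    - [1,0,0,0,0]
    - [1,0,0,0,0]
    - [1,0,0,0,0]
  squeeze: 8

```text
time_s: 3.25
ee_pos: [562.2, -31.3, 147.4]
ee_rot: [-179.9, 0.1, -5.0]
force: [-1.9, 0.6, -0.1]
gripper_width: 18.1
```

```bash
python3 to.py 562.3 -31.5 147.5 -5
```

```text
t 3.25 p [562.2 -31.3 147.4] rot [-1.799e+02  1.000e-01 -5.000e+00] w 18.1 F [-1.9  0.6 -0.1] q [-4. 20. 97.  0. 63. 91.]
shares [ 0.0002  0.0004 -0.0001] turn -0.0
```

arm_command:
  targets:
    - [1,-0.01,0,-0.022,0]
    - [1,-0.02,0,-0.043,0]
    - [1,-0.03,0,-0.065,0]
    - [1,-0.04,0,-0.087,0]
    - [1,-0.052,0,-0.112,0]
    - [1,-0.065,0,-0.14,0]
    - [1,-0.075,0,-0.16,0]
    - [1,-0.075,0,-0.16,0]

```text
time_s: 3.92
ee_pos: [525.4, -28.1, 230.9]
ee_rot: [-179.9, -0.2, -5.0]
force: [1.1, -0.3, -0.8]
gripper_width: 17.3
```

```bash
python3 to.py 491 -388 200 -5; python3 - <<'E'
import cv2
from workcell import env
for n in("side",): cv2.imwrite(f"pics/{n}3.png",env.grab_frame(n)[:,:,::-1])
s=cv2.imread("pics/side3.png")[115:265,230:390]
cv2.imwrite("pics/c3.png",cv2.resize(s,(640,600),interpolation=2))
E
```

```text
t 3.92 p [525.4 -28.1 230.9] rot [-179.9   -0.2   -5. ] w 17.3 F [ 1.1 -0.3 -0.8] q [-4. 13. 94.  0. 72. 91.]
shares [-0.0059  0.7231  0.0611] turn -0.0
```

View pics/c3.png

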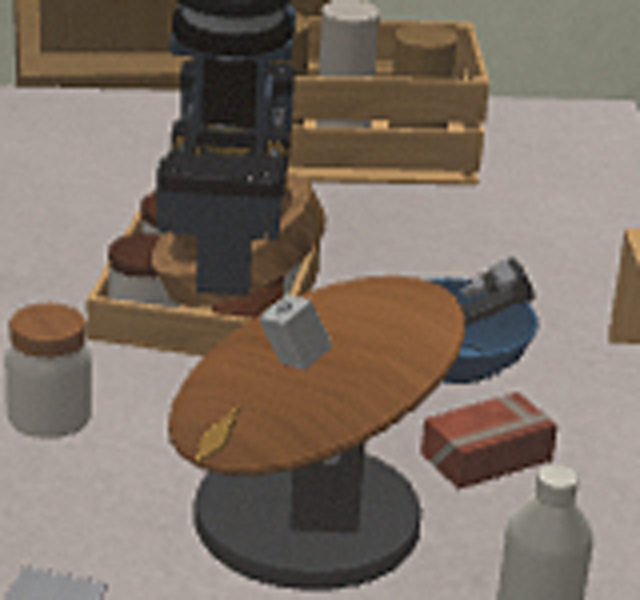

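The ring is held, still tilted, and clear of the knob. Carry it to the mat.

arm_command:
  targets:
    - [1,0,0.05,0,0]
    - [1,0,0.11,0,0]
    - [1,0,0.17,0,0]
    - [1,0,0.23,0,0]
    - [1,0,0.29,0,0]
    - [1,0,0.35,0,0]
    - [1,0,0.41,0,0]
    - [1,0,0.47,0,0]

```text
time_s: 4.63
ee_pos: [504.4, -263.7, 228.4]
ee_rot: [-179.9, -0.0, -5.0]
force: [0.6, -0.2, -1.2]
gripper_width: 17.4
```

```bash
python3 to.py 486.2 -388 100 -5
```

```text
t 4.63 p [ 504.4 -263.7  228.4] rot [-179.9   -0.    -5. ] w 17.4 F [ 0.6 -0.2 -1.2] q [-29.  17.  89.   0.  74.  66.]
shares [-0.0147  0.2513  0.2564] turn -0.0
```

arm_command:
  targets:
    - [1,-0.005,0.06,0.02,0]
    - [1,-0.01,0.12,0.06,0]
    - [1,-0.0147,0.18,0.12,0]
    - [1,-0.0147,0.24,0.18,0]
    - [1,-0.0147,0.251,0.24,0]
    - [1,-0.0147,0.251,0.28,0]
    - [1,-0.0147,0.251,0.3,0]
    - [1,-0.0147,0.251,0.3,0]

```text
time_s: 5.3
ee_pos: [484.6, -386.6, 74.8]
ee_rot: [-179.7, 0.3, -5.0]
force: [-0.6, 0.1, -2.3]
gripper_width: 17.2
```

```bash
python3 to.py 486.2 -388 36 -5; python3 - <<'E'
import cv2
from workcell import env
for n in("side","top"): cv2.imwrite(f"pics/{n}4.png",env.grab_frame(n)[:,:,::-1])
t=cv2.imread("pics/top4.png")[155:275,300:420];s=cv2.imread("pics/side4.png")[245:385,210:350]
cv2.imwrite("pics/c4.png",cv2.hconcat([cv2.resize(a,(400,400),interpolation=2) for a in(s,t)]))
E
```

```text
t 5.3 p [ 484.6 -386.6   74.8] rot [-179.7    0.3   -5. ] w 17.2 F [-0.6  0.1 -2.3] q [-40.  29.  94.   0.  57.  55.]
shares [0.0037 0.0028 0.0777] turn -0.001
```

View pics/c4.png

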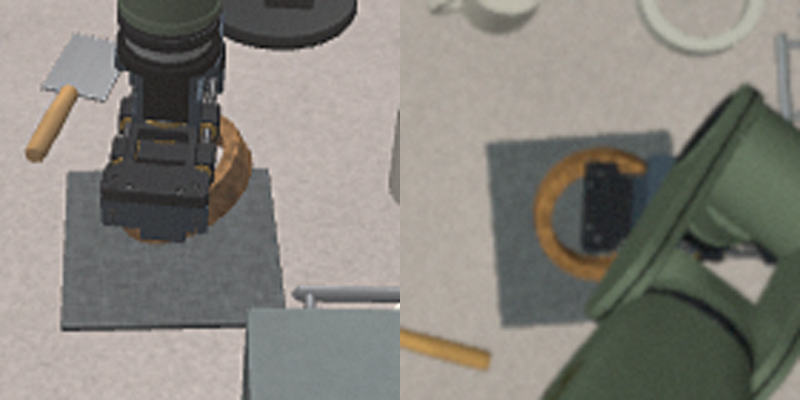

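```bash
python3 - <<'E'
from h import *
im=cv2.imread("pics/top4.png");hs=cv2.cvtColor(im,cv2.COLOR_BGR2HSV)
m=cv2.inRange(hs,(5,90,40),(25,255,255));m[:190]=0;m[245:]=0;m[:,:335]=0;m[:,400:]=0
c=largest(m);print(cv2.boundingRect(c))
# left extreme & top extreme
l=c[c[:,0].argmin()];t=c[c[:,1].argmin()];b=c[c[:,1].argmax()]
print(l,t,b,castz("top",np.array([l,t,b]),82).round(1))
E
```

```text
(340, 199, 34, 40)
[340 215] [360 199] [355 238] [[ 510.9 -272.8   82. ]
 [ 558.8 -336.    82. ]
 [ 440.1 -315.2   82. ]]
```

arm_command:
  targets:
    - [1,0.003,-0.002,0.025,0]
    - [1,0.003,-0.002,0.045,0]
    - [1,0.003,-0.002,0.055,0]
    - [1,0.003,-0.002,0.058,0]
    - [1,0.003,-0.002,0.058,0]
  squeeze: 5

```text
time_s: 5.82
ee_pos: [488.5, -386.8, 49.8]
ee_rot: [-179.9, -0.1, -5.0]
force: [-0.8, -0.0, -0.9]
gripper_width: 17.3
```

```bash
python3 to.py 486.2 -388 20 -5; python3 - <<'E'
import cv2
from workcell import env
for n in("side",): cv2.imwrite(f"pics/{n}5.png",env.grab_frame(n)[:,:,::-1])
s=cv2.imread("pics/side5.png")[265:385,210:330]
cv2.imwrite("pics/c5.png",cv2.resize(s,(600,600),interpolation=2))
E
```

```text
t 5.82 p [ 488.5 -386.8   49.8] rot [-1.799e+02 -1.000e-01 -5.000e+00] w 17.3 F [-0.8 -0.  -0.9] q [-39.  30.  95.   0.  54.  55.]
shares [-0.0045  0.0029  0.0595] turn 0.001
```

View pics/c5.png

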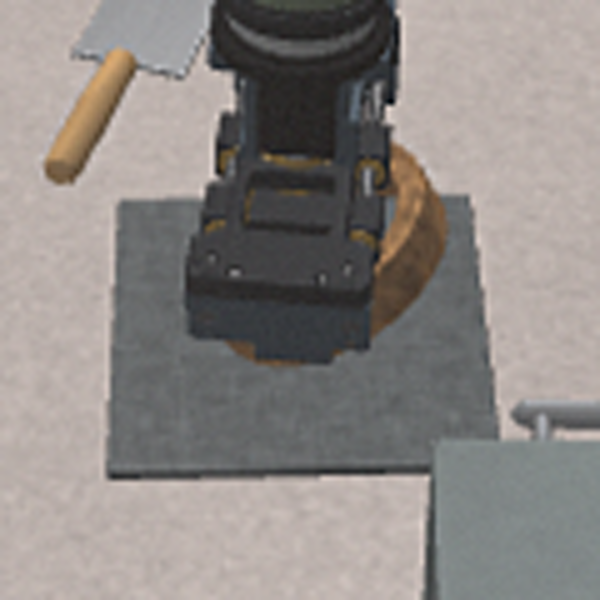

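arm_command:
  targets:
    - [1,-0.006,0.002,0.01,0]
    - [1,-0.01,0.002,0.018,0]
    - [1,-0.01,0.002,0.026,0]
    - [1,-0.01,0.002,0.034,0]
    - [1,-0.01,0.002,0.04,0]
    - [1,-0.01,0.002,0.04,0]
  squeeze: 3

```text
time_s: 6.37
ee_pos: [483.2, -387.1, 29.3]
ee_rot: [-179.9, -0.0, -5.0]
force: [1.6, -0.3, -1.0]
gripper_width: 17.2
```

```bash
python3 to.py 484 -388 18 -5; python3 - <<'E'
import cv2
from workcell import env
for n in("side",): cv2.imwrite(f"pics/{n}6.png",env.grab_frame(n)[:,:,::-1])
s=cv2.imread("pics/side6.png")[265:385,210:330]
cv2.imwrite("pics/c6.png",cv2.resize(s,(600,600),interpolation=2))
E
```

```text
t 6.37 p [ 483.2 -387.1   29.3] rot [-179.9   -0.    -5. ] w 17.2 F [ 1.6 -0.3 -1. ] q [-40.  31.  97.   0.  51.  55.]
shares [0.0017 0.0017 0.0226] turn 0.0
```

View pics/c6.png

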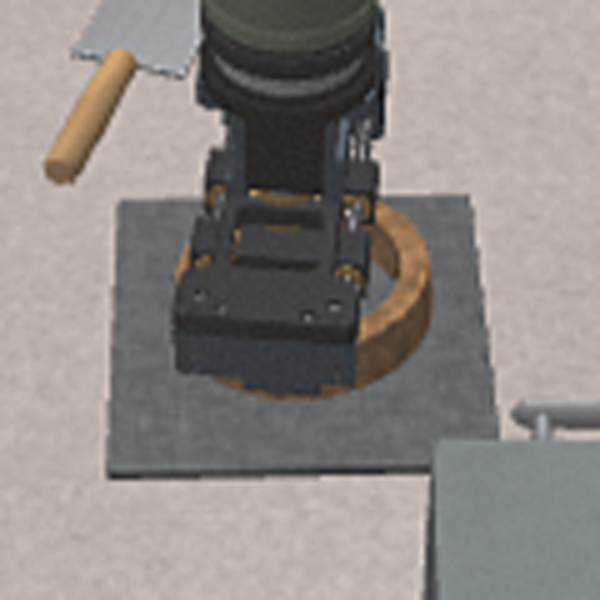

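The ring is pivoting flat in the pads as planned. I'll keep going in small steps.

arm_command:
  targets:
    - [1,0.001,0,0.005,0]
    - [1,0.001,0,0.01,0]
    - [1,0.001,0,0.014,0]
    - [1,0.001,0,0.014,0]

```text
time_s: 6.75
ee_pos: [482.9, -386.7, 21.6]
ee_rot: [-179.8, 0.1, -5.0]
force: [-0.3, 0.5, -0.8]
gripper_width: 15.9
```

arm_command:
  targets:
    - [1,0.001,0,0.004,0]
    - [1,0.001,0,0.006,0]
    - [1,0.001,0,0.006,0]

```text
time_s: 7.0
ee_pos: [483.4, -386.7, 18.3]
ee_rot: [-179.8, 0.1, -4.9]
force: [1.6, -0.4, -1.3]
gripper_width: 15.8
```

```bash
python3 to.py 484 -388 18 -5; python3 - <<'E'
import cv2
from workcell import env
for n in("side",): cv2.imwrite(f"pics/{n}7.png",env.grab_frame(n)[:,:,::-1])
s=cv2.imread("pics/side7.png")[265:385,210:330]
cv2.imwrite("pics/c7.png",cv2.resize(s,(600,600),interpolation=2))
E
```

```text
t 7.0 p [ 483.4 -386.7   18.3] rot [-1.798e+02  1.000e-01 -4.900e+00] w 15.8 F [ 1.6 -0.4 -1.3] q [-40.  32.  98.   0.  50.  55.]
shares [0.0015 0.0026 0.0007] turn 0.001
```

View pics/c7.png

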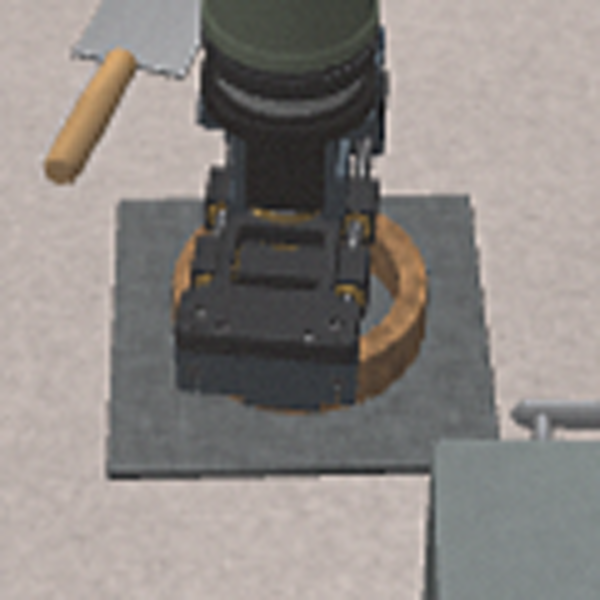

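arm_command:
  targets:
    - [1,0.001,0,0.004,0]
    - [1,0.001,0,0.008,0]
    - [1,0.001,0,0.008,0]
    - [1,0.001,0,0.008,0]

```text
time_s: 7.38
ee_pos: [483.9, -386.8, 14.7]
ee_rot: [-179.8, 0.1, -4.9]
force: [-1.1, -0.2, 3.3]
gripper_width: 15.8
```

```bash
python3 to.py 484 -388 18 -5
```

```text
t 7.38 p [ 483.9 -386.8   14.7] rot [-1.798e+02  1.000e-01 -4.900e+00] w 15.8 F [-1.1 -0.2  3.3] q [-40.  33.  98.   0.  50.  55.]
shares [ 0.0004  0.0024 -0.0066] turn 0.001
```

An upward force of 3.3 N says the ring is seated. Release, then rise.

arm_command:
  targets:
    - [0.7,0,0,0,0]
    - [0.6,0,0,0,0]
    - [0.6,0,0,0,0]
    - [0.6,0,0,0,0]
    - [0.6,0,0,-0.04,0]
    - [0.6,0,0,-0.1,0]
    - [0.6,0,0,-0.2,0]
    - [0.6,0,0,-0.3,0]

```text
time_s: 8.05
ee_pos: [483.4, -386.5, 148.4]
ee_rot: [-179.7, 0.2, -4.9]
force: [1.8, -0.5, -0.1]
gripper_width: 36.6
```

arm_command:
  targets:
    - [0.6,0.05,-0.1,-0.1,0]
    - [0.6,0.05,-0.16,-0.15,0]
    - [0.6,0.05,-0.24,-0.18,0]
    - [0.6,0.05,-0.32,-0.2,0]
    - [0.6,0.05,-0.4,-0.2,0]
    - [0.6,0.05,-0.48,-0.2,0]
    - [0.6,0.05,-0.5,-0.2,0]

```text
time_s: 8.63
ee_pos: [530.3, -137.5, 250.3]
ee_rot: [-179.7, 0.2, -4.9]
force: [0.8, -0.3, -1.0]
gripper_width: 36.9
```

```bash
python3 to.py 583 21.7 240 -45; python3 - <<'E'
import cv2
from h import *
for n in("side","top"): cv2.imwrite(f"pics/{n}8.png",env.grab_frame(n)[:,:,::-1])
t=cv2.imread("pics/top8.png")[165:285,300:420];s=cv2.imread("pics/side8.png")[245:385,210:350]
cv2.imwrite("pics/c8.png",cv2.hconcat([cv2.resize(a,(400,400),interpolation=2) for a in(s,t)]))
im=cv2.imread("pics/top8.png");hs=cv2.cvtColor(im,cv2.COLOR_BGR2HSV)
m=cv2.inRange(hs,(5,90,40),(25,255,255));m[:190]=0;m[258:]=0;m[:,:330]=0;m[:,400:]=0
c=largest(m);e=cv2.fitEllipse(c);print(e,castz("top",e[0],24))
E
```

```text
t 8.63 p [ 530.3 -137.5  250.3] rot [-179.7    0.2   -4.9] w 36.9 F [ 0.8 -0.3 -1. ] q [-16.  15.  89.   0.  76.  79.]
shares [ 0.0779 -0.3261  0.022 ] turn 0.891
((356.23028564453125, 222.51718139648438), (37.463016510009766, 38.48247146606445), 92.46125030517578) [[ 491.83955282 -331.98345939   24.        ]]
```

View pics/c8.png

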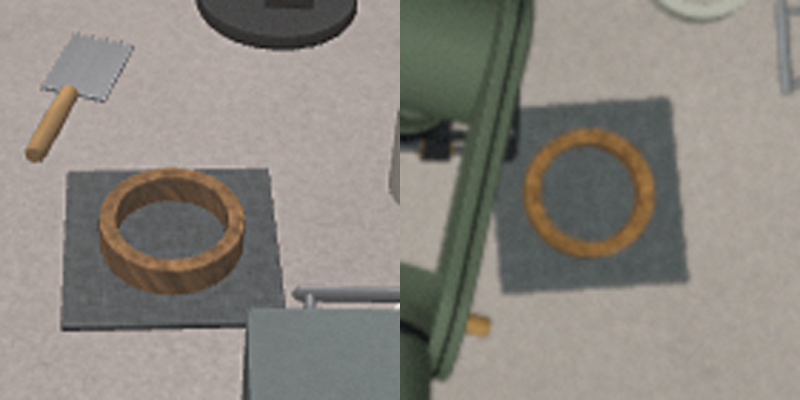

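The ring lies flat: its ellipse is nearly round and its centre is at about (492,-332) against the mat centre (491,-334). For the dish I'll start at yaw 215, which keeps joint 6 away from its range end. I'll turn over there while staying high, then look again.

arm_command:
  targets:
    - [0.45,0.03,-0.08,0,-0.14]
    - [0.45,0.06,-0.16,0,-0.28]
    - [0.45,0.08,-0.24,0,-0.42]
    - [0.45,0.08,-0.32,0,-0.56]
    - [0.45,0.08,-0.326,0,-0.7]
    - [0.45,0.08,-0.326,0,-0.85]
    - [0.45,0.08,-0.326,0,-1]
    - [0.45,0.08,-0.326,0,-1]

```text
time_s: 9.4
ee_pos: [583.5, 23.3, 250.5]
ee_rot: [-179.6, -0.1, 40.5]
force: [0.3, -0.3, 0.3]
gripper_width: 50.1
```

arm_command:
  targets:
    - [0.45,0,0,0,-0.3]
    - [0.45,0,0,0,-0.6]
    - [0.45,0,0,0,-1]
    - [0.45,0,0,0,-1]
    - [0.45,0,0,0,-1]
    - [0.45,0,0,0,-1]
    - [0.45,0,0,0,-1]

```text
time_s: 9.98
ee_pos: [583.6, 22.3, 250.2]
ee_rot: [-179.7, -0.3, 85.5]
force: [0.4, -0.3, 0.3]
gripper_width: 50.0
```

arm_command:
  targets:
    - [0.45,0,0,0,-0.3]
    - [0.45,0,0,0,-0.6]
    - [0.45,0,0,0,-1]
    - [0.45,0,0,0,-1]
    - [0.45,0,0,0,-1]
    - [0.45,0,0,0,-1]
    - [0.45,0,0,0,-1]

```text
time_s: 10.57
ee_pos: [583.7, 21.1, 250.0]
ee_rot: [180.0, -0.4, 130.5]
force: [0.0, 0.3, -0.0]
gripper_width: 50.2
```

arm_command:
  targets:
    - [0.45,0,0,0,-0.3]
    - [0.45,0,0,0,-0.6]
    - [0.45,0,0,0,-1]
    - [0.45,0,0,0,-1]
    - [0.45,0,0,0,-1]
    - [0.45,0,0,0,-1]
    - [0.45,0,0,0,-1]

```text
time_s: 11.15
ee_pos: [583.7, 20.1, 249.7]
ee_rot: [179.7, -0.3, 175.5]
force: [0.1, -0.8, -0.5]
gripper_width: 50.0
```

```bash
python3 to.py 579.5 22.2 210 215; python3 - <<'E'
import cv2
from h import *
for n in("side","top"): cv2.imwrite(f"pics/{n}9.png",env.grab_frame(n)[:,:,::-1])
t=cv2.imread("pics/top9.png")[125:245,185:305];s=cv2.imread("pics/side9.png")[145:265,250:370]
cv2.imwrite("pics/c9.png",cv2.hconcat([cv2.resize(a,(400,400),interpolation=2) for a in(s,t)]))
E
```

```text
t 11.15 p [583.7  20.1 249.7] rot [179.7  -0.3 175.5] w 50.0 F [ 0.1 -0.8 -0.5] q [  1.  18.  85.   0.  77. -85.]
shares [0.0084 0.0032 0.0796] turn -0.877
```

View pics/c9.png

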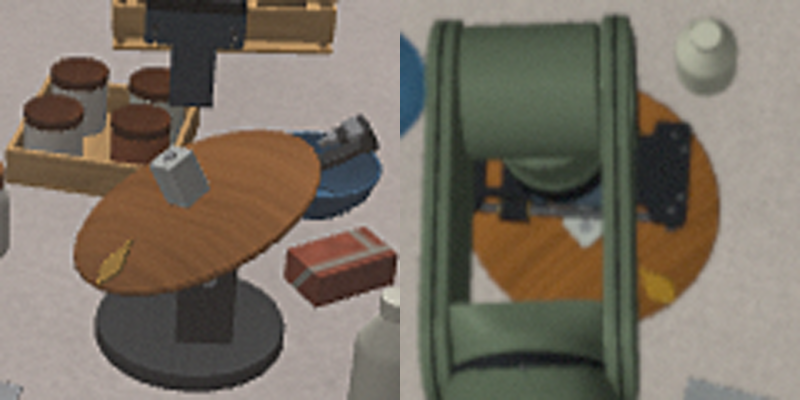

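The jaws are above the knob; the leaf tip is at side about (280,228). I'll measure the leaf and pointer angles by casting their masks onto the rim plane in both views.

```bash
cat > ang.py <<'E'
from g import *
def leaf(n,im,o=o,e1=e1,e2=e2,nn=n):
    hs=cv2.cvtColor(im,cv2.COLOR_BGR2HSV)
    m=cv2.inRange(hs,(18,130,80),(32,255,255))
    c=proj(n,o)[0];yy,xx=np.indices(m.shape);m[np.hypot(xx-c[0],yy-c[1])>60]=0
    k,l,st,ce=cv2.connectedComponentsWithStats(m)
    if k<2:return
    i=1+st[1:,4].argmax();ys,xs=np.where(l==i)
    # leaf top: rim height ~ 7+4 at rim, ~15 mid
    q=o+13*nn;w=cast(n,np.c_[xs,ys],q,nn)-q;a,b=w@e1,w@e2
    th=np.arctan2(b.mean(),a.mean());r=np.hypot(a,b)
    print(n,"leaf px",ce[i].round(1),"n",len(xs),"theta",round(th%(2*np.pi),3),"r",r.min().round(1),r.max().round(1))
    return th
def ptr(n,uv,h=6):
    q=o+h*globals()["n"];w=cast(n,np.array([uv]),q,globals()["n"])[0]-q
    print(n,"ptr",uv,"ang",np.arctan2(w@e2,w@e1).round(3),"r",np.hypot(w@e1,w@e2).round(1))
E
python3 - <<'E'
from ang import *
leaf("top",cv2.imread("pics/top0.png"));leaf("side",cv2.imread("pics/side9.png"))
t=cv2.imread("pics/top0.png")[125:160,210:270];s=cv2.imread("pics/side9.png")[165:205,320:380]
cv2.imwrite("pics/p9.png",cv2.vconcat([cv2.resize(t,(480,280),interpolation=2),cv2.resize(s,(480,320),interpolation=2)]))
E
```

```text
top leaf px [262.6 211.1] n 68 theta 3.896 r 81.5 112.0
side leaf px [283.5 223.8] n 50 theta 3.859 r 66.0 116.2
```

View pics/p9.png

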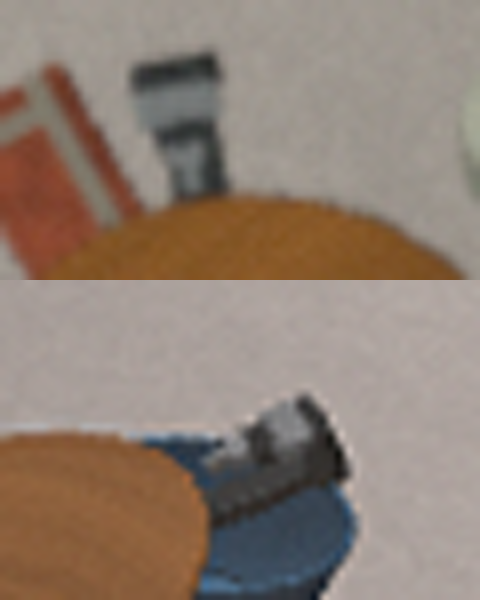

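```bash
python3 - <<'E'
from ang import *
f=lambda u,v:(210+u/8-.45,125+v/8-.45)
for uv in((137,92),(218,84),(177,88),(137,65),(218,55),(177,60),(200,190),(190,125)): 
    for h in(0,7): print(h,end=" ");ptr("top",f(*uv),h)
g=lambda u,v:(320+u/8-.45,165+(v-280)/8-.45)
for uv in((300,397),(345,475),(323,432),(258,425),(205,462)): ptr("side",g(*uv),7)
E
```

```text
0 top ptr (226.675, 136.05) ang 0.327 r 153.4
7 top ptr (226.675, 136.05) ang 0.319 r 154.2
0 top ptr (236.8, 135.05) ang 0.134 r 151.4
7 top ptr (236.8, 135.05) ang 0.128 r 152.3
0 top ptr (231.675, 135.55) ang 0.232 r 151.7
7 top ptr (231.675, 135.55) ang 0.225 r 152.6
0 top ptr (226.675, 132.675) ang 0.309 r 162.7
7 top ptr (226.675, 132.675) ang 0.302 r 163.4
0 top ptr (236.8, 131.425) ang 0.128 r 161.7
7 top ptr (236.8, 131.425) ang 0.122 r 162.6
0 top ptr (231.675, 132.05) ang 0.22 r 161.5
7 top ptr (231.675, 132.05) ang 0.214 r 162.4
0 top ptr (234.55, 148.3) ang 0.225 r 114.1
7 top ptr (234.55, 148.3) ang 0.216 r 115.2
0 top ptr (233.3, 140.175) ang 0.218 r 137.9
7 top ptr (233.3, 140.175) ang 0.211 r 138.9
side ptr (357.05, 179.175) ang 0.415 r 161.6
side ptr (362.675, 188.925) ang -0.001 r 161.4
side ptr (359.925, 183.55) ang 0.219 r 158.9
side ptr (351.8, 182.675) ang 0.394 r 142.6
side ptr (345.175, 187.3) ang 0.35 r 118.4
```

Both views agree: pointer at about 0.22 rad and leaf at about 3.88 rad, so the turn is about -3.66 rad (-210°). Lower onto the knob at yaw 214.5.

arm_command:
  targets:
    - [0.45,0.008,0.003,0,-0.2]
    - [0.45,0.008,0.003,0,-0.4]
    - [0.45,0.008,0.003,0.02,-0.6]
    - [0.45,0.008,0.003,0.04,-0.86]
    - [0.45,0.008,0.003,0.06,-0.867]
    - [0.45,0.008,0.003,0.08,-0.867]
    - [0.45,0.008,0.003,0.08,-0.867]
    - [0.45,0.008,0.003,0.08,-0.867]

```text
time_s: 11.92
ee_pos: [579.5, 21.8, 209.4]
ee_rot: [179.6, -0.1, -145.9]
force: [1.1, 0.0, -0.5]
gripper_width: 50.1
```

```bash
python3 to.py 579.5 22.2 166 214.5; python3 - <<'E'
import cv2
from h import *
for n in("side",): cv2.imwrite(f"pics/{n}10.png",env.grab_frame(n)[:,:,::-1])
s=cv2.imread("pics/side10.png")[145:245,250:370]
cv2.imwrite("pics/c10.png",cv2.resize(s,(720,600),interpolation=2))
E
```

```text
t 11.92 p [579.5  21.8 209.4] rot [ 1.796e+02 -1.000e-01 -1.459e+02] w 50.1 F [ 1.1  0.  -0.5] q [   1.   19.   89.    0.   72. -123.]
shares [-0.0006  0.      0.0869] turn -0.009
```

View pics/c10.png

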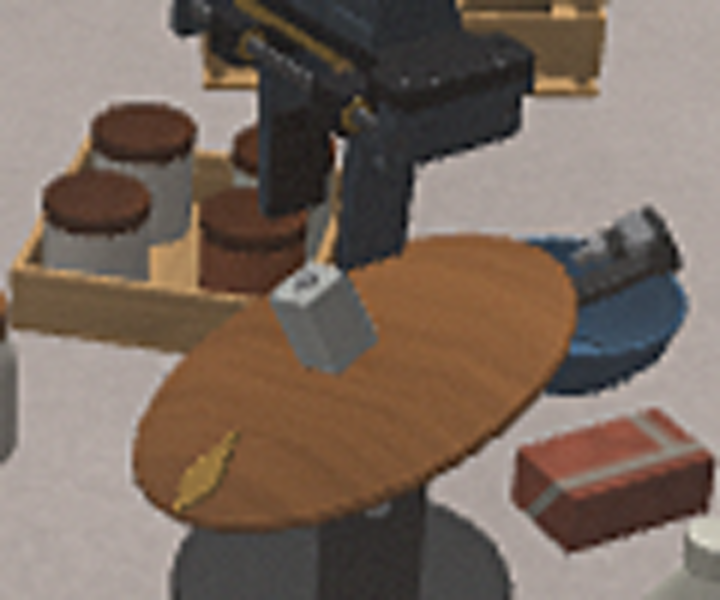

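The jaws line up with the knob's left-rear and right-front faces. Descend.

arm_command:
  targets:
    - [0.45,0,0,0.03,0]
    - [0.45,0,0,0.06,0]
    - [0.45,0,0,0.075,0]
    - [0.45,0,0,0.084,0]
    - [0.45,0,0,0.086,0]
    - [0.45,0,0,0.086,0]

```text
time_s: 12.47
ee_pos: [580.1, 22.1, 167.5]
ee_rot: [179.6, -0.0, -145.9]
force: [0.4, -0.3, 0.0]
gripper_width: 50.2
```

arm_command:
  targets:
    - [1,0,0,0,0]
    - [1,0,0,0,0]
    - [1,0,0,0,0]
    - [1,0,0,0,0]
  squeeze: 15

```text
time_s: 12.8
ee_pos: [579.3, 24.0, 168.2]
ee_rot: [179.4, 0.1, -146.0]
force: [-2.4, 5.4, 2.2]
gripper_width: 34.7
```

```bash
python3 to.py 579.5 22.2 166 214.5; python3 - <<'E'
from ang import *
a=env.grab_frame("side")[:,:,::-1].copy();cv2.imwrite("pics/side11.png",a);leaf("side",a)
cv2.imwrite("pics/c11.png",cv2.resize(a[145:245,250:370],(720,600),interpolation=2))
print(env.state()["torque"])
E
```

```text
t 12.8 p [579.3  24.  168.2] rot [ 1.794e+02  1.000e-01 -1.460e+02] w 34.7 F [-2.4  5.4  2.2] q [   1.   21.   93.    1.   67. -123.]
shares [ 0.0017 -0.0033  0.0043] turn -0.01
side leaf px [283.6 223.6] n 51 theta 3.854 r 66.0 116.2
[1.03877812 0.36572208 0.02773629]
```

View pics/c11.png

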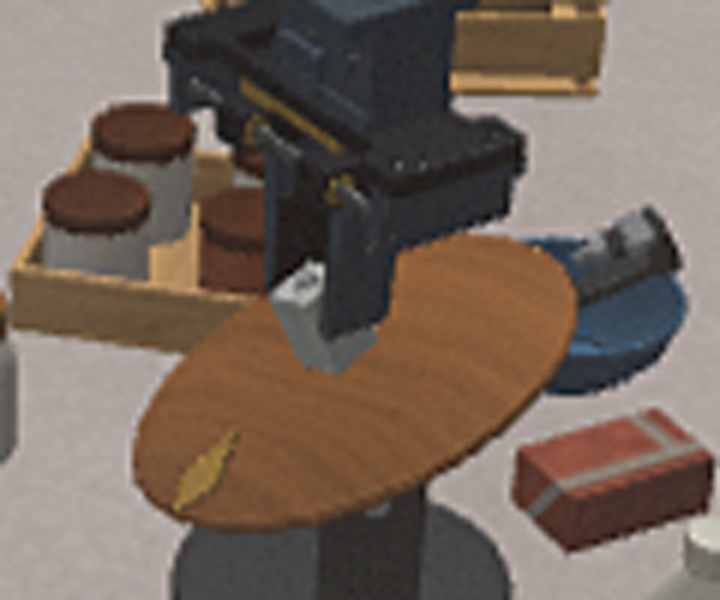

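Gripped: width 34.7 mm, as expected for the tilted faces. Turn clockwise, first 22°.

arm_command:
  targets:
    - [1,0,-0.002,0,0.1]
    - [1,0,-0.002,0,0.2]
    - [1,0,-0.002,0,0.3]
    - [1,0,-0.002,0,0.4]
    - [1,0,-0.002,0,0.5]
    - [1,0,-0.002,0,0.5]
  squeeze: 20

```text
time_s: 13.35
ee_pos: [580.1, 22.0, 169.2]
ee_rot: [179.6, -0.1, -168.5]
force: [-1.2, -3.4, 2.3]
gripper_width: 31.6
```

```bash
python3 to.py 579.5 22.2 166 192; python3 - <<'E'
from ang import *
a=env.grab_frame("side")[:,:,::-1].copy();leaf("side",a)
print(env.state()["torque"])
E
```

```text
t 13.35 p [580.1  22.  169.2] rot [ 1.796e+02 -1.000e-01 -1.685e+02] w 31.6 F [-1.2 -3.4  2.3] q [   1.   21.   93.    0.   67. -101.]
shares [0.0011 0.0007 0.0064] turn -0.011
side leaf px [277.7 219.4] n 41 theta 3.436 r 78.3 114.1
[-0.78855609  0.12893428 -0.09029898]
```

The leaf follows (3.85 to 3.44 rad) with small forces. Continue the stroke.

arm_command:
  targets:
    - [1,0,0,0,0.14]
    - [1,0,0,0,0.28]
    - [1,0,0,0,0.42]
    - [1,0,0,0,0.56]
    - [1,0,0,0,0.7]
    - [1,0,0,0,0.84]
    - [1,0,0,0,0.9]
    - [1,0,0,0,0.9]

```text
time_s: 14.07
ee_pos: [579.0, 18.0, 167.9]
ee_rot: [-179.8, -0.3, 151.3]
force: [-2.5, -12.2, -4.7]
gripper_width: 33.4
```

```bash
python3 to.py 579.5 22.2 166 128; python3 - <<'E'
from ang import *
a=env.grab_frame("side")[:,:,::-1].copy();leaf("side",a)
print(env.state()["torque"])
E
```

```text
t 14.07 p [579.   18.  167.9] rot [-179.8   -0.3  151.3] w 33.4 F [ -2.5 -12.2  -4.7] q [  1.  21.  93.  -0.  67. -61.]
shares [0.0032 0.0079 0.0037] turn 0.517
side leaf px [280.4 207.2] n 29 theta 2.751 r 81.5 109.3
[-1.75993336 -0.2979381   0.31938438]
```

arm_command:
  targets:
    - [1,0.001,0.003,0,0.14]
    - [1,0.002,0.006,0,0.28]
    - [1,0.003,0.006,0,0.42]
    - [1,0.003,0.006,0,0.5]
    - [1,0.003,0.006,0,0.5]

```text
time_s: 14.53
ee_pos: [577.5, 17.2, 167.5]
ee_rot: [-179.2, 0.0, 128.9]
force: [-6.1, -13.8, 1.5]
gripper_width: 35.4
```

```bash
python3 to.py 579.5 22.2 240 216; python3 - <<'E'
from ang import *
a=env.grab_frame("side")[:,:,::-1].copy();leaf("side",a);cv2.imwrite("pics/side12.png",a)
cv2.imwrite("pics/c12.png",cv2.resize(a[145:245,250:370],(720,600),interpolation=2))
print(env.state()["torque"])
E
```

```text
t 14.53 p [577.5  17.2 167.5] rot [-179.2    0.   128.9] w 35.4 F [ -6.1 -13.8   1.5] q [  1.  21.  93.  -1.  67. -38.]
shares [ 0.0052  0.0074 -0.1451] turn -1.936
side leaf px [286.7 200. ] n 26 theta 2.381 r 82.2 113.3
[-2.03746767  0.17689479  0.11775834]
```

View pics/c12.png

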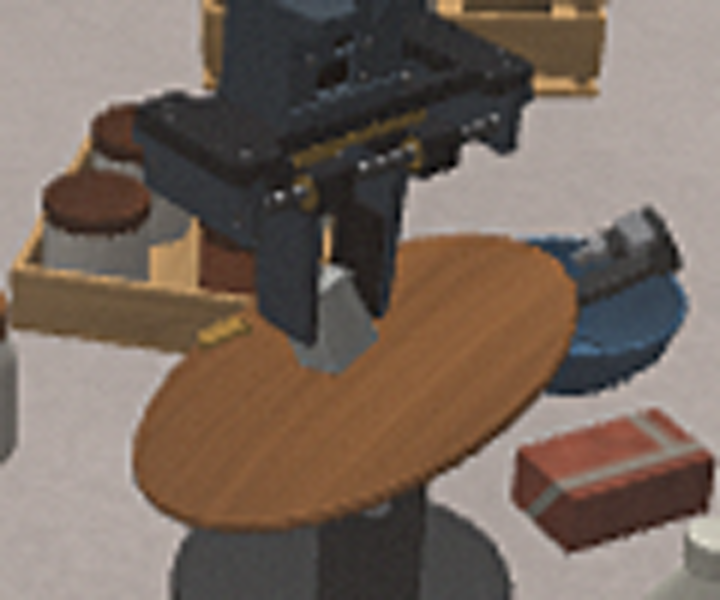

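Leaf now at 2.38 rad. Release, rise, and turn back 90° for the second stroke.

arm_command:
  targets:
    - [0.45,0,0,0,0]
    - [0.45,0,0,0,0]
    - [0.45,0,0,0,0]
    - [0.45,0,0,-0.03,0]
    - [0.45,0,0,-0.08,0]
    - [0.45,0,0,-0.1,-0.1]
    - [0.45,0,0,-0.1,-0.25]
    - [0.45,0,0,-0.1,-0.4]

```text
time_s: 15.25
ee_pos: [578.8, 18.6, 218.7]
ee_rot: [-179.4, -0.1, 147.4]
force: [0.8, -0.9, -0.5]
gripper_width: 50.4
```

arm_command:
  targets:
    - [0.45,0,0,0,-0.2]
    - [0.45,0,0,0,-0.4]
    - [0.45,0,0,0,-0.6]
    - [0.45,0,0,0,-0.8]
    - [0.45,0,0,0,-1]
    - [0.45,0,0,0,-1]
    - [0.45,0,0,0,-1]

```text
time_s: 15.83
ee_pos: [579.0, 19.4, 218.7]
ee_rot: [-179.7, -0.5, -167.3]
force: [-0.1, 0.3, -0.4]
gripper_width: 50.0
```

```bash
python3 to.py 579.5 22.2 205 218.6; python3 - <<'E'
from ang import *
a=env.grab_frame("side")[:,:,::-1].copy();leaf("side",a);cv2.imwrite("pics/side13.png",a)
cv2.imwrite("pics/c13.png",cv2.resize(a[145:245,250:370],(720,600),interpolation=2))
E
```

```text
t 15.83 p [579.   19.4 218.7] rot [-179.7   -0.5 -167.3] w 50.0 F [-0.1  0.3 -0.4] q [   1.   19.   88.   -0.   73. -102.]
shares [-0.0024  0.0054  0.0274] turn -0.575
side leaf px [286.8 199.9] n 28 theta 2.374 r 82.2 113.3
```

View pics/c13.png

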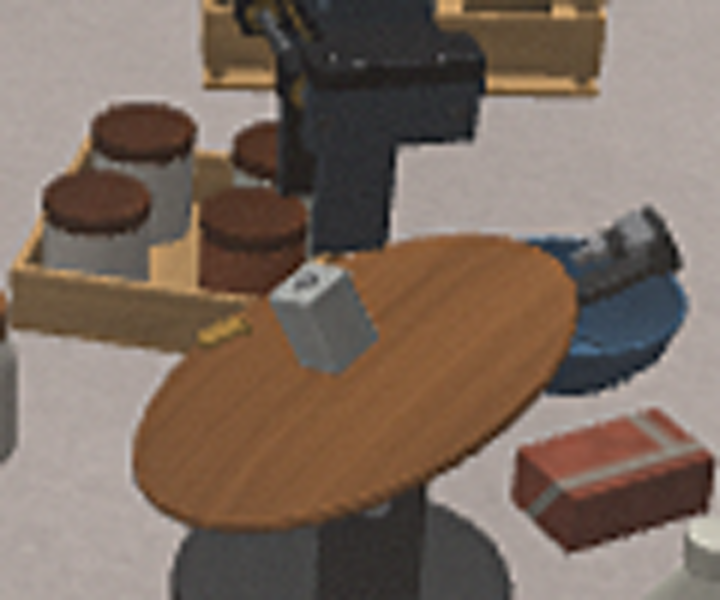

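arm_command:
  targets:
    - [0.45,-0.002,0.005,0,-0.15]
    - [0.45,-0.002,0.005,0,-0.3]
    - [0.45,-0.002,0.005,0,-0.45]
    - [0.45,-0.002,0.005,0,-0.57]
    - [0.45,-0.002,0.005,0.02,-0.57]
    - [0.45,-0.002,0.005,0.05,-0.57]
    - [0.45,-0.002,0.005,0.08,-0.57]
    - [0.45,-0.002,0.005,0.1,-0.57]

```text
time_s: 16.55
ee_pos: [578.2, 22.1, 166.6]
ee_rot: [179.9, -0.7, -141.8]
force: [-0.2, 1.1, -0.3]
gripper_width: 50.3
```

arm_command:
  targets:
    - [0.45,0,0,0.01,0]
    - [0.45,0,0,0.012,0]
    - [1,0,0,0.012,0]
    - [1,0,0,0.012,0]
    - [1,0,0,0.012,0]
    - [1,0,0,0.012,0]

```text
time_s: 17.05
ee_pos: [578.4, 22.4, 161.1]
ee_rot: [180.0, -0.6, -141.8]
force: [-0.2, 2.2, -0.9]
gripper_width: 36.8
```

```bash
python3 to.py 579.5 22.2 167 128
```

```text
t 17.05 p [578.4  22.4 161.1] rot [ 180.    -0.6 -141.8] w 36.8 F [-0.2  2.2 -0.9] q [   1.   21.   93.   -0.   66. -127.]
shares [-0.0013 -0.0017 -0.0118] turn 2.003
```

arm_command:
  targets:
    - [1,0,0,0,0.14]
    - [1,0,0,0,0.28]
    - [1,0,0,0,0.42]
    - [1,0,0,0,0.56]
    - [1,0,0,0,0.7]
    - [1,0,0,0,0.84]
    - [1,0,0,0,0.98]
    - [1,0,0,0,1]

```text
time_s: 17.72
ee_pos: [578.5, 19.7, 160.8]
ee_rot: [-179.3, -0.4, 173.0]
force: [0.5, -8.3, -5.5]
gripper_width: 30.5
```

arm_command:
  targets:
    - [1,0,0,0,0.14]
    - [1,0,0,0,0.28]
    - [1,0,0,0,0.42]
    - [1,0,0,0,0.56]
    - [1,0,0,0,0.7]
    - [1,0,0,0,0.84]
    - [1,0,0,0,0.97]
    - [1,0,0,0,0.97]

```text
time_s: 18.38
ee_pos: [577.3, 18.6, 161.2]
ee_rot: [-179.1, 0.2, 129.2]
force: [-4.6, -3.2, 1.8]
gripper_width: 37.3
```

```bash
python3 to.py 579.5 22.2 167 128; python3 - <<'E'
from ang import *
for n in("side","top"):
    a=env.grab_frame(n)[:,:,::-1].copy();leaf(n,a);cv2.imwrite(f"pics/{n}14.png",a)
t=cv2.imread("pics/top14.png")[125:245,185:305];s=cv2.imread("pics/side14.png")[145:265,250:370]
cv2.imwrite("pics/c14.png",cv2.hconcat([cv2.resize(a,(400,400),interpolation=2) for a in(s,t)]))
E
```

```text
t 18.38 p [577.3  18.6 161.2] rot [-179.1    0.2  129.2] w 37.3 F [-4.6 -3.2  1.8] q [  1.  21.  94.  -1.  66. -38.]
shares [ 0.0027  0.0077 -0.0117] turn 0.026
side leaf px [328.  186.1] n 32 theta 0.855 r 76.6 105.1
top leaf px [256.  219.5] n 2 theta 3.592 r 107.4 110.4
```

View pics/c14.png

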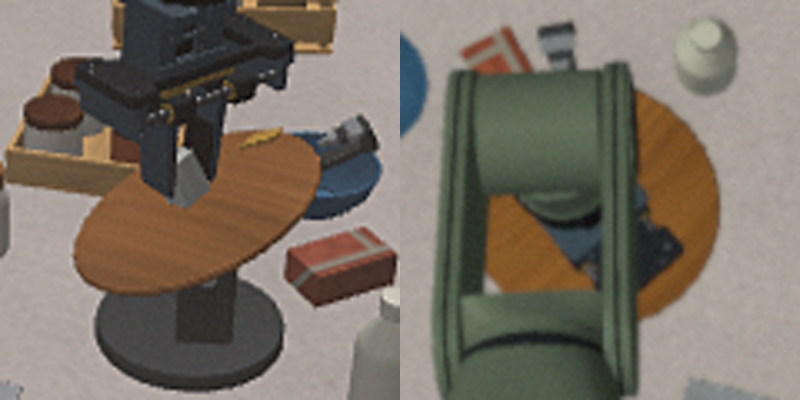

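The second stroke brought the leaf to about 0.83 rad. One more short grasp, about -35°.

arm_command:
  targets:
    - [0.45,0,0,0,0]
    - [0.45,0,0,0,0]
    - [0.45,0,0,0,0]
    - [0.45,0,0,-0.03,0]
    - [0.45,0,0,-0.08,0]
    - [0.45,0,0,-0.11,-0.1]
    - [0.45,0,0,-0.11,-0.25]
    - [0.45,0,0,-0.11,-0.4]

```text
time_s: 19.15
ee_pos: [578.9, 19.5, 217.9]
ee_rot: [-179.2, 0.1, 147.7]
force: [-1.1, 0.0, 0.5]
gripper_width: 50.2
```

arm_command:
  targets:
    - [0.45,0,0,0,-0.2]
    - [0.45,0,0,0,-0.4]
    - [0.45,0,0,0,-0.6]
    - [0.45,0,0,0,-0.8]
    - [0.45,0,0,0,-1]
    - [0.45,0,0,0,-1]
    - [0.45,0,0,0,-1]

```text
time_s: 19.73
ee_pos: [579.3, 19.5, 218.1]
ee_rot: [-179.4, -0.5, -167.0]
force: [-0.6, 0.1, 0.3]
gripper_width: 50.2
```

```bash
python3 to.py 579.5 22.2 167 219.5; python3 - <<'E'
from ang import *
a=env.grab_frame("side")[:,:,::-1].copy();leaf("side",a)
E
```

```text
t 19.73 p [579.3  19.5 218.1] rot [-179.4   -0.5 -167. ] w 50.2 F [-0.6  0.1  0.3] q [   1.   19.   88.   -1.   73. -102.]
shares [-0.0024  0.0062  0.1021] turn -0.589
side leaf px [327.9 186. ] n 32 theta 0.861 r 76.6 105.1
```

arm_command:
  targets:
    - [0.45,-0.001,0.005,0,-0.15]
    - [0.45,-0.001,0.005,0,-0.3]
    - [0.45,-0.001,0.005,0,-0.45]
    - [0.45,-0.001,0.005,0,-0.585]
    - [0.45,-0.001,0.005,0.02,-0.585]
    - [0.45,-0.001,0.005,0.05,-0.585]
    - [0.45,-0.001,0.005,0.08,-0.585]
    - [0.45,-0.001,0.005,0.1,-0.585]

```text
time_s: 20.45
ee_pos: [578.2, 21.5, 166.1]
ee_rot: [-179.7, -0.8, -141.0]
force: [0.3, -0.0, -0.1]
gripper_width: 50.0
```

arm_command:
  targets:
    - [0.45,0,0,0.002,0]
    - [0.45,0,0,0.002,0]
    - [1,0,0,0.002,0]
    - [1,0,0,0.002,0]
    - [1,0,0,0.002,0]
    - [1,0,0,0.002,0]

```text
time_s: 20.95
ee_pos: [577.8, 22.6, 165.6]
ee_rot: [-179.8, -0.7, -141.0]
force: [-2.5, 4.5, 1.3]
gripper_width: 35.4
```

arm_command:
  targets:
    - [1,0,0,0,0.12]
    - [1,0,0,0,0.24]
    - [1,0,0,0,0.36]
    - [1,0,0,0,0.48]
    - [1,0,0,0,0.6]
    - [1,0,0,0,0.65]
    - [1,0,0,0,0.65]
    - [1,0,0,0,0.65]

```text
time_s: 21.62
ee_pos: [577.8, 20.9, 166.4]
ee_rot: [-179.3, -0.6, -170.2]
force: [-1.3, -5.1, 3.7]
gripper_width: 31.1
```

```bash
python3 to.py 579.5 22.2 167 186.5; python3 - <<'E'
from ang import *
for n in("side","top"):
    a=env.grab_frame(n)[:,:,::-1].copy();leaf(n,a);cv2.imwrite(f"pics/{n}15.png",a)
t=cv2.imread("pics/top15.png")[125:245,185:305];s=cv2.imread("pics/side15.png")[145:245,290:390]
cv2.imwrite("pics/c15.png",cv2.hconcat([cv2.resize(a,(400,400),interpolation=2) for a in(s,t)]))
E
```

```text
t 21.62 p [577.8  20.9 166.4] rot [-179.3   -0.6 -170.2] w 31.1 F [-1.3 -5.1  3.7] q [  1.  21.  93.  -1.  67. -98.]
shares [-0.0037  0.0019 -0.0013] turn 0.074
side leaf px [335.4 190.4] n 43 theta 0.343 r 70.2 106.6
top leaf px [255.  194.5] n 2 theta 4.256 r 44.8 46.3
```

View pics/c15.png

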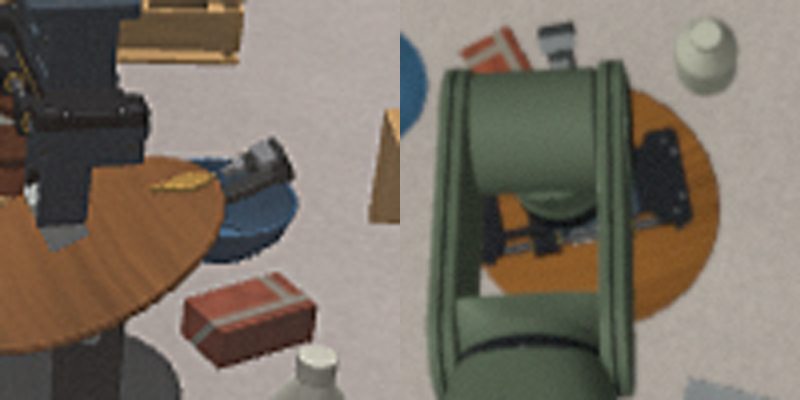

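The leaf is close: about 0.29–0.34 rad against 0.22. I'll turn a little more, then release and back off to measure without occlusion.

arm_command:
  targets:
    - [1,0,0,0,0.03]
    - [1,0,0,0,0.06]
    - [1,0,0,0,0.08]
    - [1,0,0,0,0.08]
    - [1,0,0,0,0.08]

```text
time_s: 22.13
ee_pos: [577.8, 20.7, 166.6]
ee_rot: [-179.3, -0.5, -173.8]
force: [-3.0, -2.7, 3.0]
gripper_width: 30.2
```

arm_command:
  targets:
    - [0.45,0,0,0,0]
    - [0.45,0,0,0,0]
    - [0.45,0,0,0,0]
    - [0.45,0,0,-0.03,0]
    - [0.45,0,0,-0.08,0]
    - [0.45,0.05,0,-0.11,0]
    - [0.45,0.13,0,-0.15,0]
    - [0.45,0.21,0,-0.18,0]

```text
time_s: 22.8
ee_pos: [478.0, 11.3, 256.7]
ee_rot: [-179.3, -0.5, -173.8]
force: [-0.3, -0.3, 0.8]
gripper_width: 49.9
```

arm_command:
  targets:
    - [0.45,0.08,0.08,0,0]
    - [0.45,0.16,0.16,0,0]
    - [0.45,0.2,0.24,0,0]
    - [0.45,0.2,0.32,0,0]
    - [0.45,0.2,0.4,0,0]
    - [0.45,0.2,0.4,0,0]
    - [0.45,0.2,0.4,0,0]

```text
time_s: 23.38
ee_pos: [355.8, 203.3, 255.1]
ee_rot: [-179.5, -0.4, -173.5]
force: [1.5, -0.1, -0.1]
gripper_width: 50.3
```

```bash
python3 to.py 579.5 22.2 240 186.5; python3 - <<'E'
from ang import *
for n in("side","top"):
    a=env.grab_frame(n)[:,:,::-1].copy();leaf(n,a);cv2.imwrite(f"pics/{n}16.png",a)
t=cv2.imread("pics/top16.png")[125:215,195:285];s=cv2.imread("pics/side16.png")[155:245,290:380]
cv2.imwrite("pics/c16.png",cv2.hconcat([cv2.resize(a,(400,400),interpolation=2) for a in(s,t)]))
E
```

```text
t 23.38 p [355.8 203.3 255.1] rot [-179.5   -0.4 -173.5] w 50.3 F [ 1.5 -0.1 -0.1] q [ 28.   2. 104.  -0.  74. -68.]
shares [-0.4033 -0.4106  0.0312] turn 0.001
side leaf px [335.9 191.2] n 48 theta 0.28 r 67.6 107.9
top leaf px [235.9 157.2] n 90 theta 0.215 r 64.2 111.2
```

View pics/c16.png

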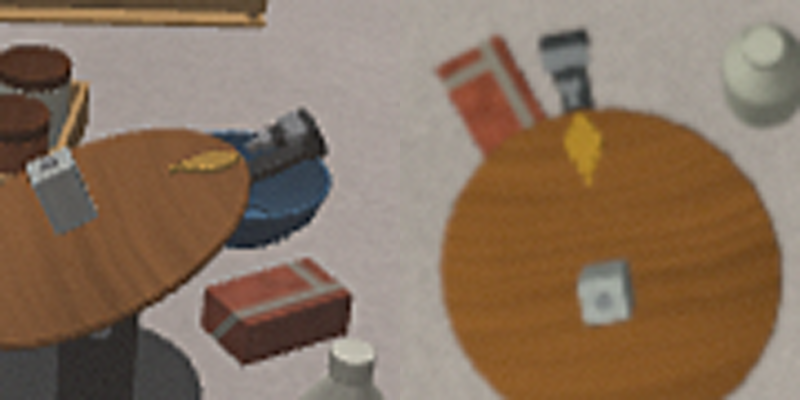

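View pics/top16.png

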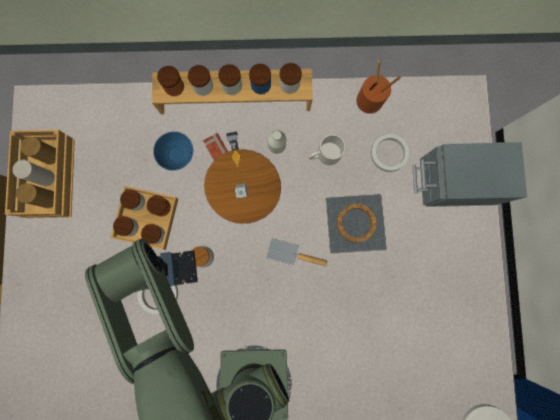

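The top view shows the leaf at crop (583,145), pointing up at the pointer end at (565,70), so 0.215 against 0.22 rad. The side view reads 0.28, so I'll cross-check tip and pointer by two-view triangulation in a larger crop.

```bash
python3 - <<'E'
import cv2
t=cv2.imread("pics/top16.png")[125:175,210:260];s=cv2.imread("pics/side16.png")[170:220,320:370]
cv2.imwrite("pics/c17.png",cv2.hconcat([cv2.resize(a,(400,400),interpolation=2) for a in(s,t)]))
E
```

```text
(no output)
```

View pics/c17.png

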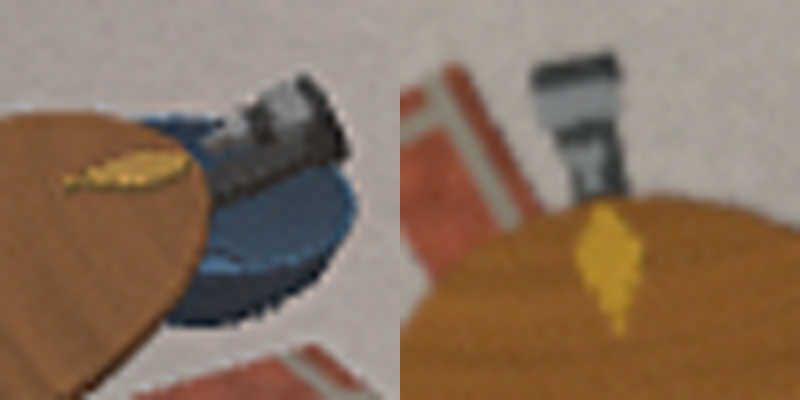

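```bash
python3 - <<'E'
from ang import *
f=lambda u,v:(210+(u-400)/8-.45,125+v/8-.45)
g=lambda u,v:(320+u/8-.45,170+v/8-.45)
print("tip");ptr("top",f(601,203),11);ptr("top",f(620,332),18);ptr("side",g(190,155),11);ptr("side",g(68,184),18)
for nm,a,b in(("tip",(190,155),(601,203)),("root",(68,184),(620,332)),("ptr far corner",(305,75),(532,68)),("ptr near corner",(345,155),(618,55))):
    X,e=tri(g(*a),f(*b));w=X-o;print(nm,X.round(1),"miss",round(e,1),"h",(w@n).round(1),"r",np.hypot(w@e1,w@e2).round(1),"ang",np.arctan2(w@e2,w@e1).round(3))
E
```

```text
tip
top ptr (234.675, 149.925) ang 0.215 r 111.2
top ptr (237.05, 166.05) ang 0.227 r 65.1
side ptr (343.3, 188.925) ang 0.252 r 110.1
side ptr (328.05, 192.55) ang 0.338 r 66.9
tip [693.2  37.1 187.5] miss 1.7 h 13.0 r 110.7 ang 0.214
root [649.2  31.6 177.6] miss 0.4 h 22.4 r 66.2 ang 0.216
ptr far corner [735.9  59.1 209. ] miss 4.1 h 15.3 r 161.7 ang 0.309
ptr near corner [746.5  30.  192.8] miss 1.1 h -4.9 r 160.5 ang 0.132
```

Two-view triangulation puts the leaf tip at 0.214 rad (r 111 mm) and the mean of the pointer's end corners at 0.220 rad, so about 1 mm off against 8 mm allowed. I'll do a last ring, pointer and bystander check against the first picture, then hand in.

```bash
python3 - <<'E'
from h import *
im=cv2.imread("pics/top16.png");hs=cv2.cvtColor(im,cv2.COLOR_BGR2HSV)
m=cv2.inRange(hs,(5,90,40),(25,255,255));m[:190]=0;m[258:]=0;m[:,:333]=0;m[:,380:]=0
e=cv2.fitEllipse(largest(m));print(e,castz("top",e[0],24.+10))
i0=cv2.imread("pics/top0.png");d=cv2.absdiff(i0,im).max(2)
for nm,(u,v) in dict(ptr=(232,137),mug=(331,150),bottle=(277,140),bowl=(173,151),block=(216,146),knife=(300,252),jar=(203,256)).items():print(nm,(d[v-8:v+8,u-8:u+8]>40).sum())
s0=cv2.imread("pics/side0.png");s1=cv2.imread("pics/side16.png");print("side jar diff",(cv2.absdiff(s0,s1).max(2)[195:222,232:252]>40).sum())
s=env.state();print(s["qvel"].round(2),s["force"].round(1))
env.job_done()
E
```

```text
((356.2214660644531, 222.50721740722656), (37.45533752441406, 38.55466079711914), 96.19727325439453) [[ 491.02529424 -330.08421876   34.        ]]
ptr 0
mug 0
bottle 0
bowl 0
block 0
knife 0
jar 4
side jar diff 0
[-2.46 -0.2   0.25 -0.35  0.19 -0.05] [-0.3 -0.3 -1. ]
the job is handed in; nothing more can be done
```

The cork ring lies flat on the mat and the brass leaf points at the steel pointer. I handed the job in at about 23.5 s of the 72 s; no verdict came back.

**Ring:** I gripped its wall from the side and lifted it along the spindle. I then pressed it lightly onto the mat so it pivoted flat in the pads, and released it. The last pictures show it flat, with its centre 2–4 mm from the mat's centre (33 mm allowed).

**Dish:** I turned it clockwise in three grasps of the knob, about 210° in all, then let go and backed off. The leaf tip measures 0.214 rad and the pointer 0.220 rad by triangulation across both views. That is about 1 mm apart, against 8 mm allowed.

**Disagreement:** the side view alone read the leaf at 0.25–0.28 rad, about 3–7 mm off at the tip. I trusted the top view and the triangulation, which agree with each other.

**Other things:** the pointer, mug, bottle, bowl, block and knife show no change from the first picture. The jar differs by 4 pixels in the top view, where the gripper is beside it, and by none in the side view.

**At hand-in:** the gripper was about 255 mm above the bench, touching nothing. Joint 1 still read 2.5 deg/s, the arm settling in free air.

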